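# Set the recipe phone up in its swivel stand

### The arm

A 6-joint arm with a two-finger parallel gripper is mounted at the origin on a cart in front of the work surface, level with it; the furniture and walls round the work are solid. World frame = base frame: x ahead of the robot, y to its left, z up, the work surface at z = 0. Lengths are in m, angles in rad, forces in N, time in s.
With the tool pointing down it reaches from about 0.15 to 0.775 m from the base axis. Payload 6.1 kg.
Tool frame: the origin (TCP) lies midway between the tips of the shut fingers; the grasp point (between the pads) lies 19 mm behind it; z points along the fingers, y is the direction in which the jaws open and shut (so a half turn about z gives the same grasp; the last joint's range is limited). The gripper opens to 85 mm and grips with 20 to 120 N. Pads are 22 mm wide; open, the fingers measure 114 mm over their backs; the gripper's body (76 mm by 85 mm) begins 54 mm behind the grasp point. The pads swing forward as they close: fully open they stand 13 mm farther back than shut.
Start: joints at [1.139, 0.126, -0.04, 1.405, 0, 1.571], TCP at [0.22, 0.477, 0.231] pointing down, gripper open.
Joint ranges: [-2.72, 2.72], [-0.95, 1.95], [-1.27, 1.35], [-1.78, 2.02], [-1.46, 1.47], [-3.14, 3.14]. Speed limits (rad/s): [2.39, 2.39, 3.01, 3.14, 3.14, 3.14].

### API

Orientations are given as a rotation vector (axis times angle).
In Python, from plant import env, read_camera, camera_info, order gives the robot as it stands. The module is installed in compiled form; this text tells all that it offers.
- The arm moves only by the tool drive_tool, never from a script. Its argument "steps" is a list of rows, each an object of numbers: "dx", "dy", "dz": the shift along the tool's x, y, z in m; "ax", "ay", "az": the turn, a rotation vector about the tool's x, y, z in rad; "claw": the opening, from 0 (shut) to 1 (fully open). In form: [{"dx": .., "dy": .., "dz": .., "ax": .., "ay": .., "az": .., "claw": ..}, ...]. A call has exactly 8 rows; each row shifts and turns the pose as measured when the row begins, along the tool's axes as they then stand; what a row does not reach is not made up. A row lasts 1/12 s, in which the tool goes at most 41.7 mm and 7.16 degrees, less where a joint would pass 70% of its speed; a pose out of reach is approached as far as the arm can. A call is refused whole if a number of a shift passes 0.0417 or a number of a turn 0.125, either way. A call with a gripper value outside its range is refused whole. The fingers move at their own pace and stop on an object; "force" is the grip in N (left out, the last holds). Time passes only in rows, so rows that do not move let the fingers close, or fill a call up. It gives the time, the measured TCP pose, the force and the opening at its end, in the units of the state.
- env.observe(): the state, without advancing time (a new reading comes with each control period).
- read_camera(name): name is "side" or "top" or "wrist"; returns the picture (384x512x3 uint8, red, green, blue); there is no depth.
- camera_info(name): a dict with "mtx" (3x3 intrinsics, pixels), "R" (3x3) and "t" (3): a world point X has camera coordinates R X + t. Camera axes: x right, y down, z forward; pixel columns grow to the right and rows downward; lengths in m; the calibration is good to about 2 mm. A picture is of the moment at which its call begins: read the wrist's pose just before it. camera_info takes no time and is no camera call; for the wrist camera it gives the pose at the moment of the call.
- order.job_done(): hands the job in, once; it reports no verdict.
The state is a dict: "t": time; "q": joint angles; "joint_vel": joint speeds; "joint_torque": joint torques, N m; "tcp_pos": TCP position; "eef_rot": TCP orientation; "ft_force": force on the tool from outside, world axes, zero at the start; "wrist_torque": the same for the moment, N m; "gripper_width": finger opening in m.
Only numpy, scipy, OpenCV 4.12 (cv2) and the standard library are available. Lean on these libraries where they do the work, as an engineer would, in place of code of your own. Each camera call takes 0.05 s, during which the arm holds its last target.

### The job

Get the recipe where you can read it: move the pepper mill that stands in the way of the phone stand to some other place, upright on the bare worktop, at least a hand's width from the stand's foot and not in front of the screen. Put the phone from the chopping board in the stand's cradle, screen outward, right way up, centred, its foot end down on the ledge, and leave the cradle facing straight out over the worktop's front edge, square to that edge, and leaning at 65 degrees to the worktop. Do not drop the phone or knock over the mill, and leave the onion, the garlic, the spice jar and the lemon where they are.

Things in the scene. Friction and masses are not known exactly. Their poses are not given: they have to be found in the camera images.
- phone: Phone in a dark blue case, 138 x 64 x 12 mm, lying flat, screen up, on the chopping board. Origin: centre of its underside. x runs along its length toward its top end (picture on the screen, camera dot), z out of the screen. 0.2 kg.
- phone_top (a point): Middle of the phone's top end face, 69 mm along x from its centre, at half its thickness.
- stand: Phone stand, fixed by its dark round foot, 104 mm across, 13 mm high. Origin: centre of the underside, on the swivel axis. On the turntable, two arms bear the hinged cradle: an aluminium plate 56 mm wide, 8 thick, 169 long with a ledge across its lower end and, beyond the phone, a bare tab with rubber sides. Level, cradle and phone sweep a circle of 112 mm radius.
- turn (a point): Point of the turntable on the swivel axis, 20 mm above the worktop; turns with it. Its x axis is horizontal and points to the back of the cradle: the screen faces along -x. The tilt hinge is parallel to its y axis, at x = -60 mm, 60 mm above the worktop.
- swivel (a joint): Turn of the turntable about the vertical, rad, counterclockwise from above; at 0 the screen would face along -x of stand. Range -2.9 to 2.9; stiff (0.12 N m), stays where it is left.
- cradle (a joint): Lean of the cradle, rad: 0 plate level, pi/2 upright; the tab end rises. Range 0 to 1.45. Wanted: 65 degrees = 1.134. Stiff friction hinge (0.5 N m), stays where it is left.
- rest (a point): On the cradle plate's upper face, where the centre of the phone's underside lies when the phone's bottom end touches the ledge; x points up the plate to the tab, z out of the plate. It lies 69.5 mm along the plate from the hinge and 16 mm above it. The ledge's face is at x = -70.5 mm here and stands 13 mm above the plate.
- tab (a point): Middle of the tab at the top end of the cradle plate (85.5 mm along x and 4 mm below rest, at half the plate's thickness); axes as rest. The tab is 56 mm across y and 8 mm thick; free of the phone from 10 mm below this point to its end 11 mm above.
- front (a point): A fixed point on the worktop near its front edge; only its axes matter: x is square to the straight front edge and points inward to the wall, y runs along the edge to the left. The screen shall face along its -x. The wall cabinet's doors hang parallel to the edge, from 340 mm above the worktop up, their front 355 mm behind the edge (this point is 53 mm behind it); mind the wrist there.
- pepper_mill: Wooden pepper mill, 58 mm across, 170 mm high, waisted; round head 49 mm across from 123 to 159 mm height. Stands close in front of the stand's foot (a like one stands at the wall; leave that). Origin: centre of its underside. 0.18 kg.
- board: Wooden chopping board, 240 (x) x 340 (y) x 21 mm, fixed. Origin: centre of its underside.
- lemon: Lemon, 78 x 55 x 56 mm, on the chopping board beside the phone. Origin: its underside. Leave alone.
- spice_jar: Glass spice jar with a red cap, 45 mm across, 106 mm high, the one nearest the stand. Origin: centre of its underside. Leave alone.
- garlic: Garlic bulb, 60 mm across, 58 mm high. Origin: centre of its underside. Leave alone.
- onion: Red onion, 78 mm across, 84 mm high with its tip. Origin: centre of its underside. Leave alone.
Mind the look-alikes: they are no part of the job. There is more than one size of the phone; the one meant has the size given above.

How it is judged:
At the end, for the whole second after the job is handed in: Phone on the cradle, screen out, top end up, within 9 mm of centred and on the ledge; cradle at 65 +-5 degrees, facing straight out over the front edge within 0.1 rad; mill upright on the worktop, over 150 mm from the swivel axis, off the 140 mm lane before the screen; all at rest (x of phone in the frame of rest between -0.008 and 0.01 m and y of phone in the frame of rest between -0.009 and 0.009 m and z of phone in the frame of rest between -0.003 and 0.004 m and x of phone_top in the frame of rest above 0.05 m and angle between the z axis of phone and the z axis of rest, either way round below 0.1 rad and value of joint cradle between 1.047 and 1.222 rad and angle between the x axis of turn and the x axis of front, either way round below 0.1 rad and x of front in the frame of turn below 0 m and angle between pepper_mill's own z axis and vertical below 0.1 rad and height (world z) of pepper_mill between -0.01 and 0.01 m and horizontal distance between pepper_mill and stand above 0.15 m and (x of pepper_mill in the frame of turn above 0 m or y of pepper_mill in the frame of turn above 0.07 m or y of pepper_mill in the frame of turn below -0.07 m) and linear speed of each of phone, pepper_mill below 0.02 m/s and velocity of joint cradle between -0.03 and 0.03 rad/s); the robot touches nothing.
It fails at once if The onion, garlic, spice jar or lemon is moved by more than 20 mm (distance of any of onion, spice_jar, garlic, lemon from where it was at the start of the episode above 0.02 m).
It fails at once if The phone is dropped (it moves faster than 0.7 m/s with no finger on it) (linear speed of phone above 0.7 m/s and contact force between the fingers and phone below 0.3 N).
It fails at once if The pepper mill is knocked over (angle between pepper_mill's own z axis and vertical above 0.7 rad).
It also fails if it takes over 67 s, if anything falls off the work surface, if the arm or the gripper's body presses on something with over 40 N, if the wrist force passes 120 N, or if a joint passes its speed limit or range.

## Working session

There is one attempt and no reset: what is moved stays moved. The work goes in short steps, Python scripts to look and compute and a tool call to move; the robot and the scene stay as the last step left them, time stands still between calls to the robot, and variables do not carry over. Pictures are saved under pics/ and viewed, and the job is handed in when it is done.

Besides the shell and the picture viewer there is one more tool, called after "Request:" in YAML: its name, and indented under it one key for each argument. drive_tool: Moves the arm, as the interface text tells. Its arguments: {"type":"object","properties":{"steps":{"type":"array"},"force":{"type":"number"}},"required":["steps"]}

```bash
mkdir -p pics; python3 - <<'E'
from plant import env, read_camera, camera_info, order
import cv2
print(env.observe())
for n in ["side","top","wrist"]:
    ci=camera_info(n); print(n,ci)
    cv2.imwrite(f"pics/{n}0.png",read_camera(n)[:,:,::-1])
E
```

```text
{'t': 0.0, 'q': array([ 1.13904236e+00,  1.26389208e-01, -4.05852535e-02,  1.40539050e+00,
        3.07726277e-06,  1.57081758e+00]), 'joint_vel': array([ 0.00120808, -0.00030601,  0.00251522, -0.00116824, -0.00157048,
        0.00145141]), 'joint_torque': array([-1.92861218e-03, -4.35919583e+01,  3.52922416e+01,  1.72194903e-02,
       -1.96666624e-04, -2.46412917e-06]), 'tcp_pos': array([0.2195285 , 0.47646573, 0.23053405]), 'eef_rot': array([-6.72901943e-01, -3.06833370e+00,  2.40552847e-03]), 'ft_force': array([-0.54706472,  0.16636656, -0.41732881]), 'wrist_torque': array([-0.00111225, -0.00128307,  0.03017178]), 'gripper_width': 0.08518433262044475}
side {'mtx': array([[350.91530641,   0.        , 257.50625799],
       [  0.        , 350.91530641, 190.50935622],
       [  0.        ,   0.        ,   1.        ]]), 'R': array([[-0.92260244, -0.38567196, -0.00786602],
       [-0.13236879,  0.33567353, -0.93263164],
       [ 0.36233029, -0.85940702, -0.36074415]]), 't': array([0.59782649, 0.08908193, 1.30766348])}
top {'mtx': array([[453.38281787,   0.        , 258.95733096],
       [  0.        , 453.38281787, 188.13698685],
       [  0.        ,   0.        ,   1.        ]]), 'R': array([[-0.01444111, -0.99987488, -0.00645664],
       [-0.99722358,  0.01487399, -0.07296504],
       [ 0.07305195,  0.00538502, -0.9973136 ]]), 't': array([0.22931696, 0.55355833, 1.47120469])}
wrist {'mtx': array([[340.15782571,   0.        , 250.61084667],
       [  0.        , 340.15782571, 189.20929566],
       [  0.        ,   0.        ,   1.        ]]), 'R': array([[ 0.41769183,  0.9085877 , -0.00138576],
       [ 0.87258091, -0.40071291,  0.27934157],
       [ 0.25325102, -0.11788788, -0.9601908 ]]), 't': array([-0.52419497, -0.03761302,  0.37922236])}
```

View pics/side0.png

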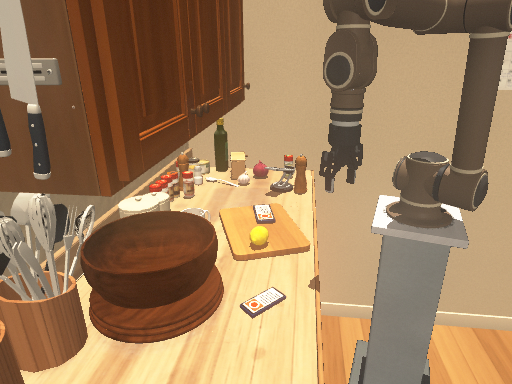

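View pics/top0.png

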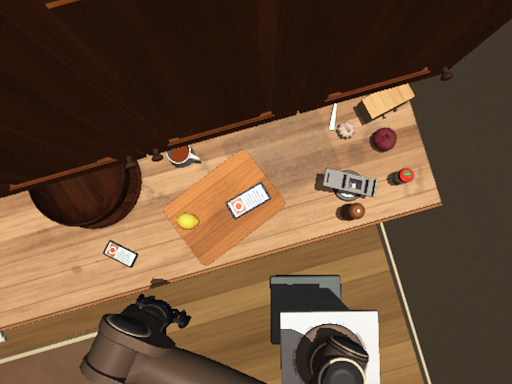

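View pics/wrist0.png

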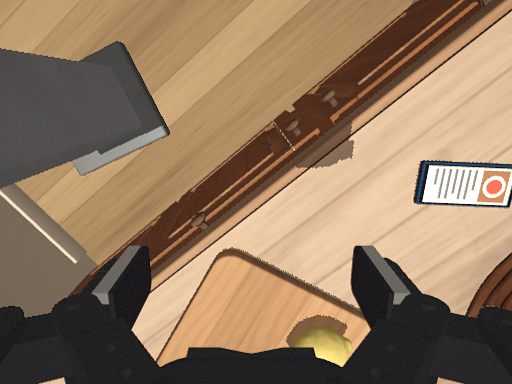

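```bash
cat > h.py <<'E'
from plant import env, read_camera, camera_info, order
import cv2, numpy as np
from scipy.spatial.transform import Rotation as Ro
np.set_printoptions(precision=4,suppress=True)
def ray(ci,u,v,z):
    d=ci["R"].T@np.linalg.solve(ci["mtx"],[u,v,1.]); c=-ci["R"].T@ci["t"]
    return c+d*(z-c[2])/d[2]
def proj(ci,X):
    p=ci["mtx"]@(ci["R"]@np.array(X)+ci["t"]); return p[:2]/p[2]
def tri(c1,p1,c2,p2):
    P1=c1["mtx"]@np.c_[c1["R"],c1["t"]];P2=c2["mtx"]@np.c_[c2["R"],c2["t"]]
    X=cv2.triangulatePoints(P1,P2,np.float64(p1),np.float64(p2))[:,0]; return X[:3]/X[3]
def crop(src,dst,x0,y0,x1,y1,k):
    im=cv2.imread(src)[y0:y1,x0:x1]; cv2.imwrite(dst,cv2.resize(im,None,fx=k,fy=k,interpolation=cv2.INTER_CUBIC))
E
python3 - <<'E'
from h import *
crop("pics/top0.png","pics/topc.png",300,80,450,230,5/1.3)
crop("pics/top0.png","pics/topb.png",155,140,295,270,4)
crop("pics/side0.png","pics/sidec.png",200,130,330,260,4.5)
E
```

```text
(no output)
```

View pics/topc.png

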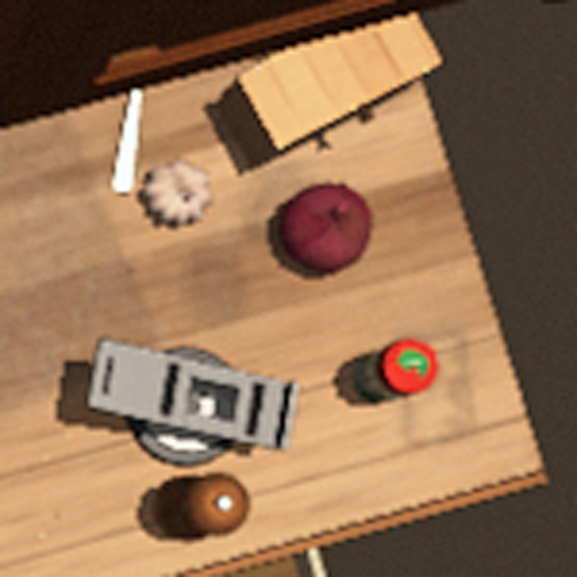

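View pics/topb.png

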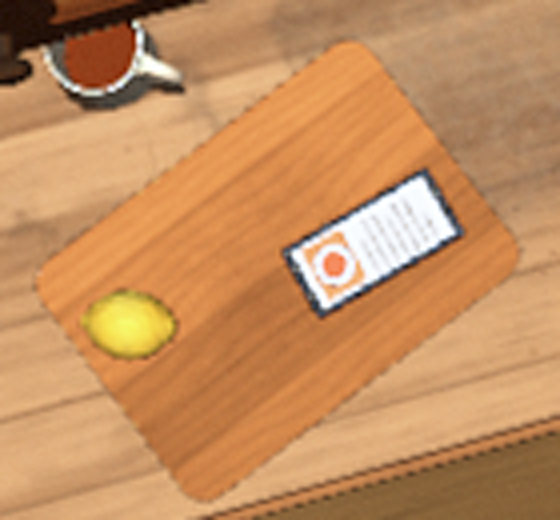

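View pics/sidec.png

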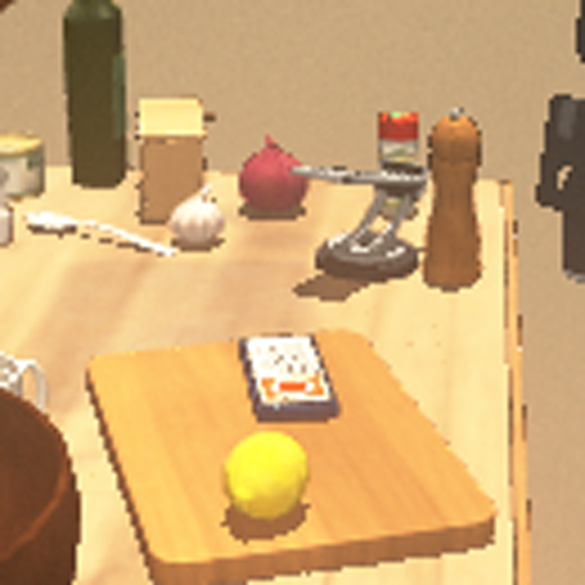

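```bash
python3 - <<'E'
from h import *
t=camera_info("top"); s=camera_info("side")
k=577/150
def T(u,v,z,k=k,o=(300,80)): return ray(t,o[0]+u/k,o[1]+v/k,z)
def S(u,v): return (200+u/4.5,130+v/4.5)
def Tp(u,v): return (300+u/k,80+v/k)
print("mill head top",T(222,503,.170), "tri", tri(t,Tp(222,503),s,S(457,115)))
print("mill base side",ray(s,*S(453,270),0.0))
for p in [(97,345),(297,382),(285,447),(92,400)]: print("plate corner z.06",T(*p,.068))
print("tri left end", tri(t,Tp(95,372),s,S(292,168)))
print("foot", T(186,405,.013))
print("jar",T(410,366,.106),"garlic",T(178,192,.03),"onion",T(324,229,.045))
tb=lambda u,v,z: T(u,v,z,4,(155,140))
c=[tb(*p,.033) for p in [(284,251),(429,171),(463,237),(321,316)]]
for a in c: print("phone",a)
print([np.linalg.norm(c[i]-c[(i+1)%4]) for i in range(4)], np.mean(c,0))
print("lemon",tb(128,324,.05))
for p in [(40,283),(345,42),(522,250),(205,500)]: print("board",tb(*p,.021))
print("edge",[ray(t,*p,0) for p in [(5,327),(437,204)]])
print("crop edge right", T(545,480,0), T(420,80,0))
E
```

```text
mill head top [ 0.4748 -0.0696  0.17  ] tri [ 0.4749 -0.0716  0.1608]
mill base side [ 0.4762 -0.0843  0.    ]
plate corner z.06 [0.6093 0.0085 0.068 ]
plate corner z.06 [ 0.576  -0.1563  0.068 ]
plate corner z.06 [ 0.5223 -0.1446  0.068 ]
plate corner z.06 [0.5636 0.0138 0.068 ]
tri left end [0.5896 0.0212 0.1222]
foot [ 0.5625 -0.0745  0.013 ]
jar [ 0.5842 -0.2379  0.106 ] garlic [ 0.7444 -0.0696  0.03  ] onion [ 0.7078 -0.1893  0.045 ]
phone [0.5098 0.3292 0.033 ]
phone [0.5735 0.2101 0.033 ]
phone [0.5191 0.1832 0.033 ]
phone [0.4566 0.2996 0.033 ]
[np.float64(0.13501051771375522), np.float64(0.060643731931777814), np.float64(0.13210870700784605), np.float64(0.06092754811614546)] [0.5148 0.2555 0.033 ]
lemon [0.4523 0.4537 0.05  ]
board [0.487  0.5307 0.021 ]
board [0.6827 0.278  0.021 ]
board [0.5083 0.1347 0.021 ]
board [0.3087 0.3962 0.021 ]
edge [array([0.1147, 1.0598, 0.    ]), array([ 0.4968, -0.3691,  0.    ])]
crop edge right [ 0.4939 -0.3845  0.    ] [ 0.8466 -0.2904  0.    ]
```

```bash
cat >> h.py <<'E'
def plan(pos,yaw=None,R=None,n=None,p0=None,R0=None):
    """rows to go straight to pos, tool down with tool-y at yaw (mod pi)"""
    o=env.observe(); p0=o["tcp_pos"] if p0 is None else np.array(p0)
    R0=Ro.from_rotvec(o["eef_rot"]) if R0 is None else R0
    if R is None:
        if yaw is None: yaw=np.arctan2(*R0.as_matrix()[[1,0],1])
        best=None
        for a in (yaw,yaw+np.pi):
            y=np.array([np.cos(a),np.sin(a),0]);z=np.array([0,0,-1.]);x=np.cross(y,z)
            c=Ro.from_matrix(np.c_[x,y,z]); m=(R0.inv()*c).magnitude()
            if best is None or m<best[0]: best=(m,c)
        R=best[1]
    rv=(R0.inv()*R).as_rotvec(); d=np.array(pos)-p0
    N=n or int(np.ceil(max(np.linalg.norm(d)/.040,np.linalg.norm(rv)/.12)))
    print("from",p0,"q6",o["q"],"N",N,"rv",rv)
    Rc=R0
    for i in range(N):
        s=Rc.inv().apply(d/N); print(np.round(np.r_[s,rv/N],3).tolist()); Rc=Rc*Ro.from_rotvec(rv/N)
    return R
E
python3 - <<'E'
from h import *
o=env.observe();print(Ro.from_rotvec(o["eef_rot"]).as_matrix())
w=camera_info("wrist"); R=Ro.from_rotvec(o["eef_rot"]).as_matrix()
c=-w["R"].T@w["t"]; print("cam in tool",R.T@(c-o["tcp_pos"]), "axes",(w["R"]@R))
plan([.45,-.075,.30],1.34+0.2)
E
```

```text
[[-0.9082  0.4185 -0.0005]
 [ 0.4185  0.9082 -0.0011]
 [ 0.     -0.0012 -1.    ]]
cam in tool [ 0.0703 -0.0002 -0.1433] axes [[ 0.0009  1.     -0.0001]
 [-0.9602  0.0009 -0.2794]
 [-0.2794  0.0003  0.9602]]
from [0.2196 0.4765 0.2307] q6 [ 1.139   0.1263 -0.0404  1.4054  0.      1.5708] N 16 rv [-0.0012 -0.0003 -0.401 ]
[-0.028, -0.025, -0.004, -0.0, -0.0, -0.025]
[-0.027, -0.026, -0.004, -0.0, -0.0, -0.025]
[-0.026, -0.027, -0.004, -0.0, -0.0, -0.025]
[-0.026, -0.027, -0.004, -0.0, -0.0, -0.025]
[-0.025, -0.028, -0.004, -0.0, -0.0, -0.025]
[-0.024, -0.029, -0.004, -0.0, -0.0, -0.025]
[-0.023, -0.029, -0.004, -0.0, -0.0, -0.025]
[-0.023, -0.03, -0.004, -0.0, -0.0, -0.025]
[-0.022, -0.03, -0.004, -0.0, -0.0, -0.025]
[-0.021, -0.031, -0.004, -0.0, -0.0, -0.025]
[-0.02, -0.031, -0.004, -0.0, -0.0, -0.025]
[-0.02, -0.032, -0.004, -0.0, -0.0, -0.025]
[-0.019, -0.032, -0.004, -0.0, -0.0, -0.025]
[-0.018, -0.033, -0.004, -0.0, -0.0, -0.025]
[-0.017, -0.033, -0.004, -0.0, -0.0, -0.025]
[-0.016, -0.034, -0.004, -0.0, -0.0, -0.025]
```

Request:
drive_tool:
  steps:
    - {"dx": -0.028, "dy": -0.025, "dz": -0.004, "az": -0.025, "claw": 1}
    - {"dx": -0.027, "dy": -0.026, "dz": -0.004, "az": -0.025, "claw": 1}
    - {"dx": -0.026, "dy": -0.027, "dz": -0.004, "az": -0.025, "claw": 1}
    - {"dx": -0.026, "dy": -0.027, "dz": -0.004, "az": -0.025, "claw": 1}
    - {"dx": -0.025, "dy": -0.028, "dz": -0.004, "az": -0.025, "claw": 1}
    - {"dx": -0.024, "dy": -0.029, "dz": -0.004, "az": -0.025, "claw": 1}
    - {"dx": -0.023, "dy": -0.029, "dz": -0.004, "az": -0.025, "claw": 1}
    - {"dx": -0.023, "dy": -0.03, "dz": -0.004, "az": -0.025, "claw": 1}

```text
$.steps[0]: bad value
```

```bash
python3 - <<'E'
from h import *
cv2.imwrite("pics/w1.png",read_camera("wrist")[:,:,::-1])
plan([.45,-.075,.30],1.34+0.2)
E
```

```text
from [0.2196 0.4766 0.2308] q6 [ 1.139   0.1262 -0.0402  1.4054 -0.      1.5708] N 16 rv [-0.001  -0.0002 -0.401 ]
[-0.028, -0.025, -0.004, -0.0, -0.0, -0.025]
[-0.027, -0.026, -0.004, -0.0, -0.0, -0.025]
[-0.026, -0.027, -0.004, -0.0, -0.0, -0.025]
[-0.026, -0.027, -0.004, -0.0, -0.0, -0.025]
[-0.025, -0.028, -0.004, -0.0, -0.0, -0.025]
[-0.024, -0.029, -0.004, -0.0, -0.0, -0.025]
[-0.023, -0.029, -0.004, -0.0, -0.0, -0.025]
[-0.023, -0.03, -0.004, -0.0, -0.0, -0.025]
[-0.022, -0.03, -0.004, -0.0, -0.0, -0.025]
[-0.021, -0.031, -0.004, -0.0, -0.0, -0.025]
[-0.02, -0.031, -0.004, -0.0, -0.0, -0.025]
[-0.02, -0.032, -0.004, -0.0, -0.0, -0.025]
[-0.019, -0.032, -0.004, -0.0, -0.0, -0.025]
[-0.018, -0.033, -0.004, -0.0, -0.0, -0.025]
[-0.017, -0.033, -0.004, -0.0, -0.0, -0.025]
[-0.016, -0.034, -0.004, -0.0, -0.0, -0.025]
```

All keys are probably needed in each row.

Request:
drive_tool:
  steps:
    - {"dx": -0.028, "dy": -0.025, "dz": -0.004, "ax": 0, "ay": 0, "az": -0.025, "claw": 1}
    - {"dx": -0.027, "dy": -0.026, "dz": -0.004, "ax": 0, "ay": 0, "az": -0.025, "claw": 1}
    - {"dx": -0.026, "dy": -0.027, "dz": -0.004, "ax": 0, "ay": 0, "az": -0.025, "claw": 1}
    - {"dx": -0.026, "dy": -0.027, "dz": -0.004, "ax": 0, "ay": 0, "az": -0.025, "claw": 1}
    - {"dx": -0.025, "dy": -0.028, "dz": -0.004, "ax": 0, "ay": 0, "az": -0.025, "claw": 1}
    - {"dx": -0.024, "dy": -0.029, "dz": -0.004, "ax": 0, "ay": 0, "az": -0.025, "claw": 1}
    - {"dx": -0.023, "dy": -0.029, "dz": -0.004, "ax": 0, "ay": 0, "az": -0.025, "claw": 1}
    - {"dx": -0.023, "dy": -0.03, "dz": -0.004, "ax": 0, "ay": 0, "az": -0.025, "claw": 1}

```text
t: 0.87
tcp_pos: [0.3377, 0.1952, 0.2599]
eef_rot: [-0.326, -3.121, 0.008]
ft_force: [1.3, 0.7, 0.9]
gripper_width: 0.0854
```

```bash
python3 - <<'E'
from h import *
cv2.imwrite("pics/w1.png",read_camera("wrist")[:,:,::-1])
plan([.40,-.075,.30],1.34+0.2)
E
```

```text
from [0.3401 0.1898 0.2609] q6 [ 0.5141 -0.1236 -0.2247  1.4747 -0.0064  0.7275] N 7 rv [-0.0081 -0.0002 -0.1826]
[-0.016, -0.035, -0.005, -0.001, -0.0, -0.026]
[-0.015, -0.036, -0.005, -0.001, -0.0, -0.026]
[-0.015, -0.036, -0.005, -0.001, -0.0, -0.026]
[-0.014, -0.036, -0.005, -0.001, -0.0, -0.026]
[-0.013, -0.037, -0.005, -0.001, -0.0, -0.026]
[-0.012, -0.037, -0.005, -0.001, -0.0, -0.026]
[-0.011, -0.037, -0.006, -0.001, -0.0, -0.026]
```

Request:
drive_tool:
  steps:
    - {"dx": -0.016, "dy": -0.035, "dz": -0.005, "ax": 0, "ay": 0, "az": -0.026, "claw": 1}
    - {"dx": -0.016, "dy": -0.036, "dz": -0.005, "ax": 0, "ay": 0, "az": -0.026, "claw": 1}
    - {"dx": -0.015, "dy": -0.036, "dz": -0.005, "ax": 0, "ay": 0, "az": -0.026, "claw": 1}
    - {"dx": -0.014, "dy": -0.036, "dz": -0.005, "ax": 0, "ay": 0, "az": -0.026, "claw": 1}
    - {"dx": -0.013, "dy": -0.037, "dz": -0.005, "ax": 0, "ay": 0, "az": -0.026, "claw": 1}
    - {"dx": -0.012, "dy": -0.037, "dz": -0.005, "ax": 0, "ay": 0, "az": -0.026, "claw": 1}
    - {"dx": -0.012, "dy": -0.037, "dz": -0.006, "ax": 0, "ay": 0, "az": -0.026, "claw": 1}
    - {"dx": 0, "dy": 0, "dz": 0, "ax": 0, "ay": 0, "az": 0, "claw": 1}

```text
t: 1.58
tcp_pos: [0.4039, -0.0846, 0.2993]
eef_rot: [0.037, 3.14, -0.013]
ft_force: [0.3, 1.2, 0.2]
gripper_width: 0.0853
```

```bash
python3 - <<'E'
from h import *
w=camera_info("wrist"); np.save("w2.npy",w,allow_pickle=True)
cv2.imwrite("pics/w2.png",read_camera("wrist")[:,:,::-1])
print(env.observe()["q"],env.observe()["tcp_pos"])
E
```

```text
[-0.1968 -0.0796 -0.1023  1.5467 -0.0066 -0.1734] [ 0.4032 -0.0824  0.299 ]
```

View pics/w2.png

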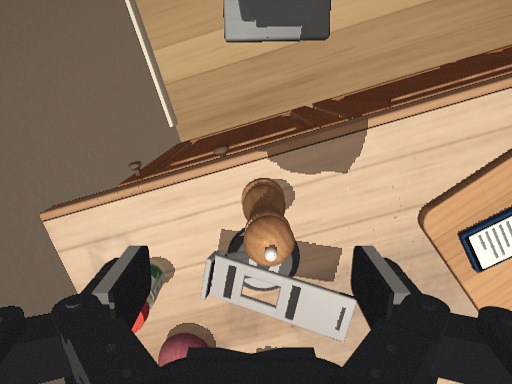

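```bash
python3 - <<'E'
from h import *
crop("pics/w2.png","pics/w2c.png",190,170,370,350,800/250)
E
```

```text
(no output)
```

View pics/w2c.png

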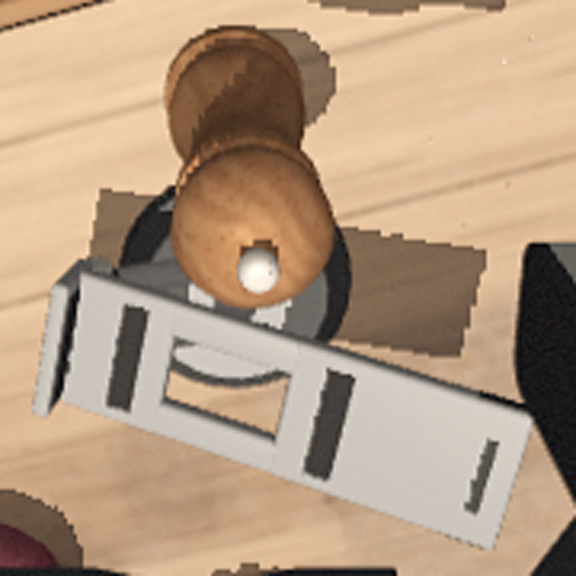

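```bash
python3 - <<'E'
from h import *
w=np.load("w2.npy",allow_pickle=True).item(); t=camera_info("top")
kw=800/250; W=lambda u,v:(190+u/kw,170+v/kw); k=577/150; T=lambda u,v:(300+u/k,80+v/k)
A=tri(t,T(90,402),w,W(530,416)); B=tri(t,T(100,339),w,W(493,549))
C=tri(t,T(296,383),w,W(40,412)); D=tri(t,T(284,447),w,W(56,290)) # ledge top corners
for X in (A,B,C,D): print(X)
print(np.linalg.norm(A-B),np.linalg.norm(C-D),np.linalg.norm((A+B-C-D)/2), (A+B-C-D)/2)
print("mill knob",tri(t,T(223,503),w,W(258,268)))
print("mill base wrist",ray(w,*W(232,90),0.0), [proj(w,(.475,-.075,z)) for z in (0,.17)], W(235,95))
# level hypothesis: tab end upper corners at z=.076 (60+16)
for z in (.076,.09,.11,.13): print(z,ray(w,*W(530,416),z),ray(t,*T(90,402),z),np.linalg.norm(ray(w,*W(530,416),z)-ray(w,*W(493,549),z)))
E
```

```text
[0.5572 0.0233 0.1194]
[0.6079 0.0139 0.1223]
[ 0.5734 -0.1497  0.0875]
[ 0.5212 -0.1387  0.0894]
0.051628269287484804 0.053342874201585275 0.16967846056771949 [0.0353 0.1628 0.0324]
mill knob [ 0.4746 -0.0705  0.1673]
mill base wrist [ 0.4756 -0.0728  0.    ] [array([260.902 , 197.7199]), array([264.8629, 256.2122])] (263.4375, 199.6875)
0.076 [0.5858 0.0391 0.076 ] [0.5613 0.0166 0.076 ] 0.06243777792124583
0.09 [0.5761 0.0344 0.09  ] [0.5602 0.0185 0.09  ] 0.060052737741721124
0.11 [0.5623 0.0278 0.11  ] [0.5586 0.0212 0.11  ] 0.056645537485257365
0.13 [0.5486 0.0212 0.13  ] [0.557 0.024 0.13 ] 0.05323833722879349
```

```bash
python3 - <<'E'
from h import *
R=plan([.475,-.073,.24],1.56)
R=plan([.475,-.073,.119],R=R,p0=[.475,-.073,.24],R0=R)
E
```

```text
from [ 0.4032 -0.0824  0.299 ] q6 [-0.1968 -0.0796 -0.1023  1.5467 -0.0066 -0.1734] N 3 rv [-0.0068  0.0002 -0.0126]
[-0.024, 0.004, 0.02, -0.002, 0.0, -0.004]
[-0.024, 0.004, 0.02, -0.002, 0.0, -0.004]
[-0.024, 0.004, 0.02, -0.002, 0.0, -0.004]
from [ 0.475 -0.073  0.24 ] q6 [-0.1968 -0.0796 -0.1023  1.5467 -0.0066 -0.1734] N 4 rv [0. 0. 0.]
[0.0, 0.0, 0.03, 0.0, 0.0, 0.0]
[0.0, 0.0, 0.03, 0.0, 0.0, 0.0]
[0.0, 0.0, 0.03, 0.0, 0.0, 0.0]
[0.0, 0.0, 0.03, 0.0, 0.0, 0.0]
```

Request:
drive_tool:
  steps:
    - {"dx": -0.024, "dy": 0.004, "dz": 0.02, "ax": 0, "ay": 0, "az": -0.004, "claw": 1}
    - {"dx": -0.024, "dy": 0.004, "dz": 0.02, "ax": -0.003, "ay": 0, "az": -0.004, "claw": 1}
    - {"dx": -0.024, "dy": 0.004, "dz": 0.02, "ax": -0.003, "ay": 0, "az": -0.004, "claw": 1}
    - {"dx": 0, "dy": 0, "dz": 0.01, "ax": 0, "ay": 0, "az": 0, "claw": 1}
    - {"dx": 0, "dy": 0, "dz": 0.03, "ax": 0, "ay": 0, "az": 0, "claw": 1}
    - {"dx": 0, "dy": 0, "dz": 0.02, "ax": 0, "ay": 0, "az": 0, "claw": 1}
    - {"dx": 0, "dy": 0, "dz": 0, "ax": 0, "ay": 0, "az": 0, "claw": 1}
    - {"dx": 0, "dy": 0, "dz": 0, "ax": 0, "ay": 0, "az": 0, "claw": 1}

```text
t: 2.3
tcp_pos: [0.4763, -0.0666, 0.1749]
eef_rot: [0.017, 3.141, 0.002]
ft_force: [0.2, 1.0, 1.0]
gripper_width: 0.0851
```

```bash
python3 - <<'E'
from h import *
plan([.475,-.073,.119],1.56)
cv2.imwrite("pics/w3.png",read_camera("wrist")[:,:,::-1])
E
```

```text
from [ 0.4763 -0.0666  0.1749] q6 [-0.1399  0.0488 -0.2476  1.2743  0.0015 -0.1291] N 2 rv [0.0015 0.0002 0.    ]
[0.001, -0.003, 0.028, 0.001, 0.0, 0.0]
[0.001, -0.003, 0.028, 0.001, 0.0, 0.0]
```

View pics/w3.png

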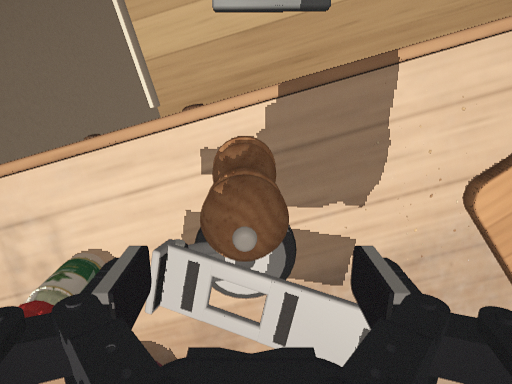

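Request:
drive_tool:
  steps:
    - {"dx": 0.001, "dy": -0.002, "dz": 0.02, "ax": 0, "ay": 0, "az": 0, "claw": 1}
    - {"dx": 0, "dy": -0.002, "dz": 0.02, "ax": 0, "ay": 0, "az": 0, "claw": 1}
    - {"dx": 0, "dy": -0.001, "dz": 0.016, "ax": 0, "ay": 0, "az": 0, "claw": 1}
    - {"dx": 0, "dy": 0, "dz": 0, "ax": 0, "ay": 0, "az": 0, "claw": 0.4}
    - {"dx": 0, "dy": 0, "dz": 0, "ax": 0, "ay": 0, "az": 0, "claw": 0.4}
    - {"dx": 0, "dy": 0, "dz": 0, "ax": 0, "ay": 0, "az": 0, "claw": 0.4}
    - {"dx": 0, "dy": 0, "dz": 0, "ax": 0, "ay": 0, "az": 0, "claw": 0.4}
    - {"dx": 0, "dy": 0, "dz": 0, "ax": 0, "ay": 0, "az": 0, "claw": 0.4}
  force: 30

```text
t: 3.02
tcp_pos: [0.4801, -0.0702, 0.1312]
eef_rot: [0.013, 3.124, -0.001]
ft_force: [0.5, 0.3, -1.4]
gripper_width: 0.0471
```

```bash
python3 - <<'E'
from h import *
print(env.observe())
cv2.imwrite("pics/w4.png",read_camera("wrist")[:,:,::-1])
R=plan([.475,-.073,.16],1.56)
R=plan([.45,.085,.16],1.9,p0=[.475,-.073,.16],R0=R)
E
```

```text
{'t': 3.0167, 'q': array([-0.1464,  0.0564, -0.3365,  1.1604,  0.002 , -0.1382]), 'joint_vel': array([ 0.0014, -0.0079,  0.0241,  0.0109,  0.0001,  0.0024]), 'joint_torque': array([ -0.0007, -39.0448,  35.274 ,  -0.1886,   0.0071,  -0.0001]), 'tcp_pos': array([ 0.4801, -0.0702,  0.1312]), 'eef_rot': array([ 0.0127,  3.1239, -0.0008]), 'ft_force': array([ 0.4679,  0.3495, -1.3973]), 'wrist_torque': array([ 0.0552,  0.0808, -0.0481]), 'gripper_width': 0.047055917943525954}
from [ 0.4803 -0.0702  0.1313] q6 [-0.1464  0.0563 -0.3364  1.1602  0.002  -0.1382] N 1 rv [-0.0005  0.018   0.0026]
[0.005, -0.003, -0.029, -0.001, 0.018, 0.003]
from [ 0.475 -0.073  0.16 ] q6 [-0.1464  0.0563 -0.3364  1.1602  0.002  -0.1382] N 4 rv [ 0.    0.   -0.34]
[0.007, 0.039, 0.0, 0.0, 0.0, -0.085]
[0.003, 0.04, 0.0, 0.0, 0.0, -0.085]
[-0.0, 0.04, 0.0, 0.0, 0.0, -0.085]
[-0.003, 0.04, 0.0, 0.0, 0.0, -0.085]
```

View pics/w4.png

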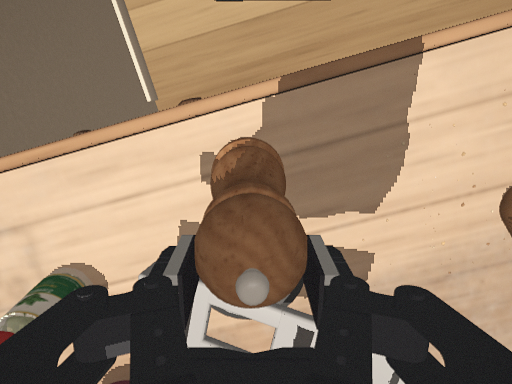

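Request:
drive_tool:
  steps:
    - {"dx": 0, "dy": 0, "dz": 0, "ax": 0, "ay": 0, "az": 0, "claw": 0.8}
    - {"dx": 0, "dy": 0, "dz": 0, "ax": 0, "ay": 0, "az": 0, "claw": 0.8}
    - {"dx": 0.005, "dy": -0.001, "dz": 0.009, "ax": 0, "ay": 0.018, "az": 0, "claw": 0.8}
    - {"dx": 0, "dy": 0, "dz": 0.007, "ax": 0, "ay": 0, "az": 0, "claw": 0.8}
    - {"dx": 0, "dy": 0, "dz": 0, "ax": 0, "ay": 0, "az": 0, "claw": 0.4}
    - {"dx": 0, "dy": 0, "dz": 0, "ax": 0, "ay": 0, "az": 0, "claw": 0.4}
    - {"dx": 0, "dy": 0, "dz": 0, "ax": 0, "ay": 0, "az": 0, "claw": 0.4}
    - {"dx": 0, "dy": 0, "dz": 0, "ax": 0, "ay": 0, "az": 0, "claw": 0.4}
  force: 30

```text
t: 3.73
tcp_pos: [0.4764, -0.0716, 0.1158]
eef_rot: [0.013, 3.14, -0.002]
ft_force: [-0.7, 0.9, 0.5]
gripper_width: 0.0471
```

Request:
drive_tool:
  steps:
    - {"dx": 0, "dy": 0, "dz": -0.01, "ax": 0, "ay": 0, "az": 0, "claw": 0.4}
    - {"dx": 0, "dy": 0, "dz": -0.02, "ax": 0, "ay": 0, "az": 0, "claw": 0.4}
    - {"dx": 0.003, "dy": 0.015, "dz": 0, "ax": 0, "ay": 0, "az": 0, "claw": 0.4}
    - {"dx": 0.005, "dy": 0.03, "dz": 0, "ax": 0, "ay": 0, "az": 0, "claw": 0.4}
    - {"dx": 0.006, "dy": 0.035, "dz": 0, "ax": 0, "ay": 0, "az": 0, "claw": 0.4}
    - {"dx": 0.006, "dy": 0.035, "dz": 0, "ax": 0, "ay": 0, "az": 0, "claw": 0.4}
    - {"dx": 0.004, "dy": 0.02, "dz": 0, "ax": 0, "ay": 0, "az": 0, "claw": 0.4}
    - {"dx": 0, "dy": 0.01, "dz": 0, "ax": 0, "ay": 0, "az": 0, "claw": 0.4}
  force: 30

```text
t: 4.4
tcp_pos: [0.4519, 0.0765, 0.1489]
eef_rot: [-0.026, -3.14, 0.001]
ft_force: [1.2, 0.4, -1.6]
gripper_width: 0.0473
```

```bash
python3 - <<'E'
from h import *
w=camera_info("wrist"); np.save("w5.npy",w,allow_pickle=True)
cv2.imwrite("pics/w5.png",read_camera("wrist")[:,:,::-1])
cv2.imwrite("pics/s5.png",read_camera("side")[:,:,::-1]); crop("pics/s5.png","pics/s5c.png",200,130,400,260,4)
R=plan([.45,.085,.12],1.56)
E
```

```text
from [0.4526 0.0761 0.1488] q6 [ 0.167   0.0162 -0.3391  1.2169 -0.0008  0.1826] N 1 rv [-0.001  -0.0012 -0.0049]
[0.003, 0.009, 0.029, -0.001, -0.001, -0.005]
```

View pics/w5.png

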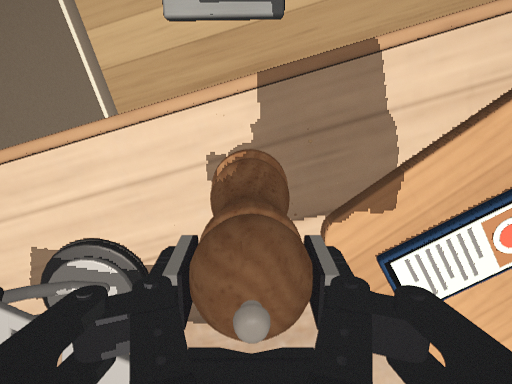

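View pics/s5c.png

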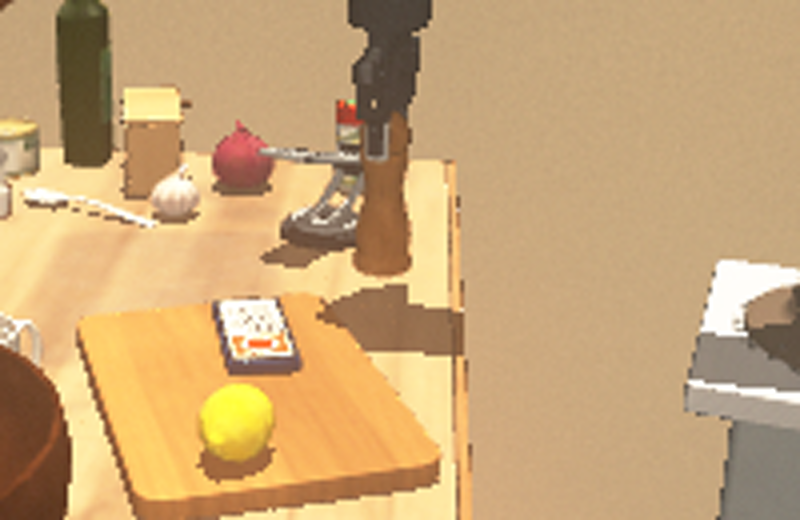

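Request:
drive_tool:
  steps:
    - {"dx": 0, "dy": 0.003, "dz": 0.012, "ax": 0, "ay": 0, "az": 0, "claw": 0.4}
    - {"dx": 0, "dy": 0, "dz": 0.01, "ax": 0, "ay": 0, "az": 0, "claw": 0.4}
    - {"dx": 0, "dy": 0, "dz": 0.006, "ax": 0, "ay": 0, "az": 0, "claw": 0.4}
    - {"dx": 0, "dy": 0, "dz": 0.003, "ax": 0, "ay": 0, "az": 0, "claw": 0.4}
    - {"dx": 0, "dy": 0, "dz": 0, "ax": 0, "ay": 0, "az": 0, "claw": 0.4}
    - {"dx": 0, "dy": 0, "dz": 0, "ax": 0, "ay": 0, "az": 0, "claw": 0.4}
    - {"dx": 0, "dy": 0, "dz": 0, "ax": 0, "ay": 0, "az": 0, "claw": 0.4}
    - {"dx": 0, "dy": 0, "dz": 0, "ax": 0, "ay": 0, "az": 0, "claw": 0.4}
  force: 30

```text
t: 5.17
tcp_pos: [0.4528, 0.0757, 0.1171]
eef_rot: [-0.029, -3.139, 0.005]
ft_force: [-0.4, 0.5, -2.0]
gripper_width: 0.0476
```

Request:
drive_tool:
  steps:
    - {"dx": 0, "dy": 0, "dz": 0.002, "ax": 0, "ay": 0, "az": 0, "claw": 0.4}
    - {"dx": 0, "dy": 0, "dz": 0, "ax": 0, "ay": 0, "az": 0, "claw": 1}
    - {"dx": 0, "dy": 0, "dz": 0, "ax": 0, "ay": 0, "az": 0, "claw": 1}
    - {"dx": 0, "dy": 0, "dz": 0, "ax": 0, "ay": 0, "az": 0, "claw": 1}
    - {"dx": 0, "dy": 0, "dz": -0.015, "ax": 0, "ay": 0, "az": 0, "claw": 1}
    - {"dx": 0, "dy": 0, "dz": -0.03, "ax": 0, "ay": 0, "az": 0, "claw": 1}
    - {"dx": 0, "dy": 0, "dz": -0.04, "ax": 0, "ay": 0, "az": 0, "claw": 1}
    - {"dx": 0, "dy": 0, "dz": -0.04, "ax": 0, "ay": 0, "az": 0, "claw": 1}

```text
t: 5.83
tcp_pos: [0.4492, 0.0752, 0.2373]
eef_rot: [-0.03, -3.127, 0.008]
ft_force: [0.8, 0.2, 0.1]
gripper_width: 0.0854
```

```bash
python3 - <<'E'
from h import *
w=camera_info("wrist"); np.save("w6.npy",w,allow_pickle=True)
cv2.imwrite("pics/w6.png",read_camera("wrist")[:,:,::-1])
print(env.observe()["tcp_pos"])
E
```

```text
[0.4518 0.0757 0.2455]
```

View pics/w6.png

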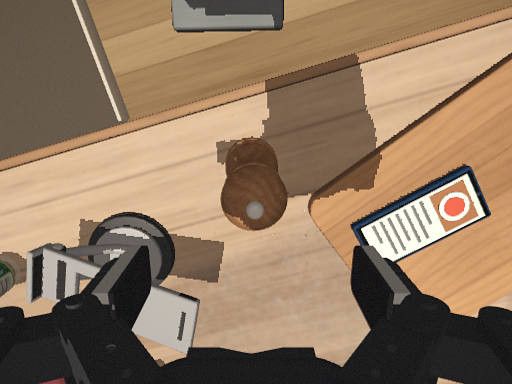

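```bash
python3 - <<'E'
from h import *
crop("pics/w6.png","pics/w6a.png",10,200,230,360,3.5)
w=np.load("w6.npy",allow_pickle=True).item()
im=cv2.imread("pics/w6.png").astype(int)
b,g,r=im[...,0],im[...,1],im[...,2]
m=((b>r+15)|((b>150)&(abs(b-r)<60)&(r>180))).astype(np.uint8)
m[:, :330]=0; m[:150]=0;m[300:]=0
m=cv2.morphologyEx(m,cv2.MORPH_CLOSE,np.ones((7,7)))
cs=max(cv2.findContours(m,0,2)[0],key=cv2.contourArea)
print(cv2.contourArea(cs)); h=cv2.convexHull(cs)
q=cv2.approxPolyDP(h,6,True)[:,0]; print(q)
for p in q: print(ray(w,*p,.033))
cv2.imwrite("pics/m6.png",m*255)
E
```

```text
6610.0
[[470 167]
 [488 216]
 [395 262]
 [361 244]
 [352 224]]
[0.4565 0.3019 0.033 ]
[0.511  0.3296 0.033 ]
[0.5645 0.2344 0.033 ]
[0.5418 0.1946 0.033 ]
[0.518  0.1832 0.033 ]
```

View pics/w6a.png

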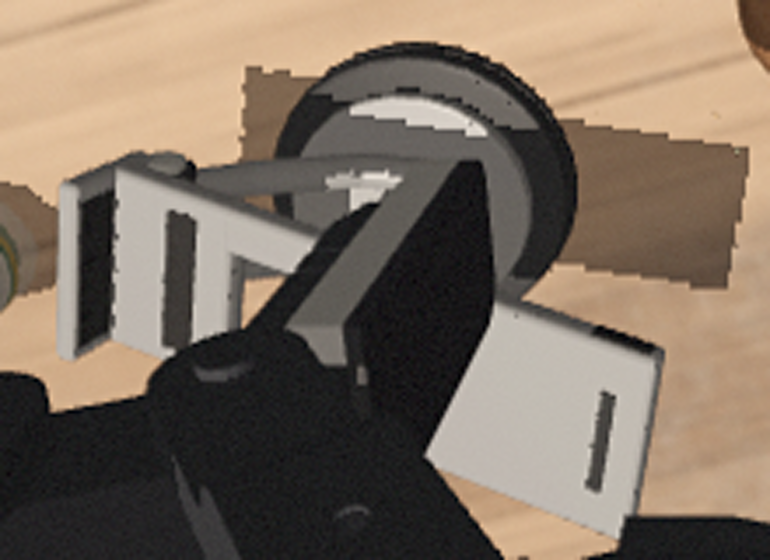

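View pics/m6.png

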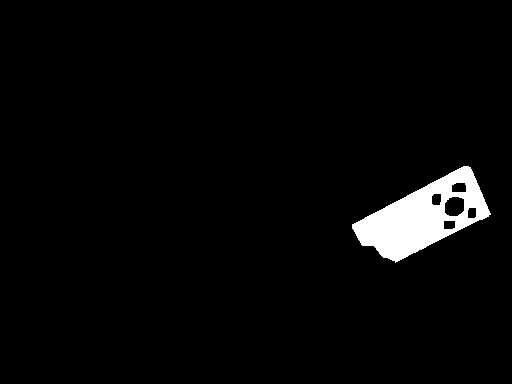

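```bash
python3 - <<'E'
from h import *
R=plan([.580,.008,.22],2.93)
E
```

```text
from [0.4518 0.0757 0.2455] q6 [ 0.1678  0.0035 -0.1401  1.4316 -0.0028  0.1867] N 12 rv [-0.0004 -0.0055 -1.3781]
[-0.011, -0.005, 0.002, -0.0, -0.0, -0.115]
[-0.01, -0.007, 0.002, -0.0, -0.0, -0.115]
[-0.009, -0.008, 0.002, -0.0, -0.0, -0.115]
[-0.008, -0.009, 0.002, -0.0, -0.0, -0.115]
[-0.007, -0.01, 0.002, -0.0, -0.0, -0.115]
[-0.006, -0.01, 0.002, -0.0, -0.0, -0.115]
[-0.005, -0.011, 0.002, -0.0, -0.0, -0.115]
[-0.004, -0.012, 0.002, -0.0, -0.0, -0.115]
[-0.002, -0.012, 0.002, -0.0, -0.0, -0.115]
[-0.001, -0.012, 0.002, -0.0, -0.0, -0.115]
[0.001, -0.012, 0.002, -0.0, -0.0, -0.115]
[0.002, -0.012, 0.002, -0.0, -0.0, -0.115]
```

Request:
drive_tool:
  steps:
    - {"dx": -0.011, "dy": -0.005, "dz": 0.002, "ax": 0, "ay": 0, "az": -0.115, "claw": 1}
    - {"dx": -0.01, "dy": -0.007, "dz": 0.002, "ax": 0, "ay": 0, "az": -0.115, "claw": 1}
    - {"dx": -0.009, "dy": -0.008, "dz": 0.002, "ax": 0, "ay": 0, "az": -0.115, "claw": 1}
    - {"dx": -0.008, "dy": -0.009, "dz": 0.002, "ax": 0, "ay": 0, "az": -0.115, "claw": 1}
    - {"dx": -0.007, "dy": -0.01, "dz": 0.002, "ax": 0, "ay": 0, "az": -0.115, "claw": 1}
    - {"dx": -0.006, "dy": -0.01, "dz": 0.002, "ax": 0, "ay": 0, "az": -0.115, "claw": 1}
    - {"dx": -0.005, "dy": -0.011, "dz": 0.002, "ax": 0, "ay": 0, "az": -0.115, "claw": 1}
    - {"dx": -0.004, "dy": -0.012, "dz": 0.002, "ax": 0, "ay": 0, "az": -0.115, "claw": 1}

```text
t: 6.55
tcp_pos: [0.5444, 0.0316, 0.2399]
eef_rot: [-1.426, 2.785, -0.011]
ft_force: [-0.8, -0.4, -0.9]
gripper_width: 0.0856
```

```bash
python3 - <<'E'
from h import *
R=plan([.580,.008,.20],2.93)
E
```

```text
from [0.5444 0.0316 0.2399] q6 [ 0.0589  0.1527  0.0103  1.4141 -0.0016 -0.8876] N 4 rv [-0.0136  0.0052 -0.4127]
[-0.0, -0.011, 0.01, -0.003, 0.001, -0.103]
[0.001, -0.011, 0.01, -0.003, 0.001, -0.103]
[0.002, -0.01, 0.01, -0.003, 0.001, -0.103]
[0.003, -0.01, 0.01, -0.003, 0.001, -0.103]
```

Request:
drive_tool:
  steps:
    - {"dx": 0, "dy": -0.011, "dz": 0.01, "ax": -0.003, "ay": 0, "az": -0.103, "claw": 1}
    - {"dx": 0.001, "dy": -0.011, "dz": 0.01, "ax": -0.003, "ay": 0, "az": -0.103, "claw": 1}
    - {"dx": 0.002, "dy": -0.01, "dz": 0.01, "ax": -0.003, "ay": 0, "az": -0.103, "claw": 1}
    - {"dx": 0.003, "dy": -0.01, "dz": 0.01, "ax": -0.003, "ay": 0, "az": -0.103, "claw": 1}
    - {"dx": 0, "dy": 0, "dz": 0.02, "ax": 0, "ay": 0, "az": 0, "claw": 1}
    - {"dx": 0, "dy": 0, "dz": 0.01, "ax": 0, "ay": 0, "az": 0, "claw": 1}
    - {"dx": 0, "dy": 0, "dz": 0, "ax": 0, "ay": 0, "az": 0, "claw": 1}
    - {"dx": 0, "dy": 0, "dz": 0, "ax": 0, "ay": 0, "az": 0, "claw": 1}

```text
t: 7.22
tcp_pos: [0.5854, 0.0055, 0.168]
eef_rot: [-2.0, 2.413, -0.002]
ft_force: [-0.2, -0.2, 0.9]
gripper_width: 0.0857
```

```bash
python3 - <<'E'
from h import *
w=camera_info("wrist"); np.save("w7.npy",w,allow_pickle=True)
cv2.imwrite("pics/w7.png",read_camera("wrist")[:,:,::-1])
R=plan([.580,.008,.09],2.93)
print(proj(w,(.580,.008,.113)))
E
```

```text
from [0.5854 0.0055 0.1682] q6 [ 0.0074  0.2404 -0.0387  1.2847  0.004  -1.3767] N 2 rv [-0.006   0.0053  0.0249]
[-0.001, 0.003, 0.039, -0.003, 0.003, 0.012]
[-0.001, 0.003, 0.039, -0.003, 0.003, 0.012]
[261.3135 212.1537]
```

View pics/w7.png

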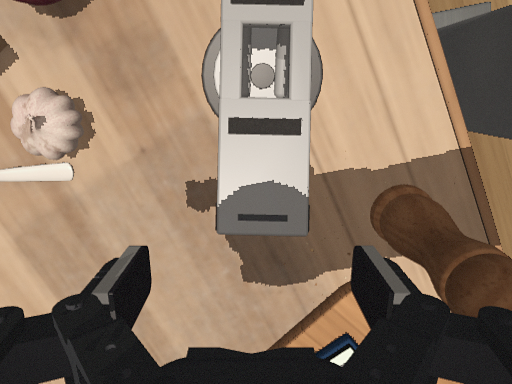

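Request:
drive_tool:
  steps:
    - {"dx": -0.001, "dy": 0.003, "dz": 0.03, "ax": -0.003, "ay": 0.003, "az": 0.012, "claw": 1}
    - {"dx": -0.001, "dy": 0.003, "dz": 0.03, "ax": -0.003, "ay": 0.003, "az": 0.012, "claw": 1}
    - {"dx": 0, "dy": 0.001, "dz": 0.016, "ax": 0, "ay": 0, "az": 0, "claw": 1}
    - {"dx": 0, "dy": 0, "dz": 0, "ax": 0, "ay": 0, "az": 0, "claw": 1}
    - {"dx": 0, "dy": 0, "dz": 0, "ax": 0, "ay": 0, "az": 0, "claw": 0.5}
    - {"dx": 0, "dy": 0, "dz": 0, "ax": 0, "ay": 0, "az": 0, "claw": 0.5}
    - {"dx": 0, "dy": 0, "dz": 0, "ax": 0, "ay": 0, "az": 0, "claw": 0.5}
    - {"dx": 0, "dy": 0, "dz": 0, "ax": 0, "ay": 0, "az": 0, "claw": 0.5}
  force: 25

```text
t: 7.93
tcp_pos: [0.5828, 0.0104, 0.1013]
eef_rot: [-1.967, 2.437, -0.014]
ft_force: [-2.2, -2.5, -5.3]
gripper_width: 0.0553
```

```bash
python3 - <<'E'
from h import *
w=camera_info("wrist"); np.save("w8.npy",w,allow_pickle=True)
cv2.imwrite("pics/w8.png",read_camera("wrist")[:,:,::-1])
o=env.observe();print(o)
E
```

```text
{'t': 7.9833, 'q': array([ 0.0182,  0.2525, -0.1715,  1.1332, -0.001 , -1.3402]), 'joint_vel': array([ 0.    ,  0.0008, -0.0009, -0.0071,  0.0069, -0.0029]), 'joint_torque': array([  0.5751, -51.9269,  36.3616,  -1.207 ,   0.121 ,  -0.2162]), 'tcp_pos': array([0.5828, 0.0103, 0.1014]), 'eef_rot': array([-1.9671,  2.4365, -0.0144]), 'ft_force': array([-1.893 , -0.5051, -0.15  ]), 'wrist_torque': array([-0.1196,  0.5338, -0.23  ]), 'gripper_width': 0.05555019885235676}
```

View pics/w8.png

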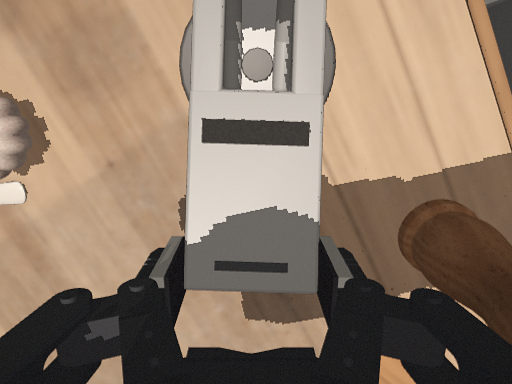

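Request:
drive_tool:
  steps:
    - {"dx": 0, "dy": -0.0045, "dz": 0, "ax": 0, "ay": 0, "az": 0.05, "claw": 0.5}
    - {"dx": 0.0004, "dy": -0.009, "dz": 0, "ax": 0, "ay": 0, "az": 0.1, "claw": 0.5}
    - {"dx": 0.0004, "dy": -0.009, "dz": 0, "ax": 0, "ay": 0, "az": 0.1, "claw": 0.5}
    - {"dx": 0.0004, "dy": -0.009, "dz": 0, "ax": 0, "ay": 0, "az": 0.1, "claw": 0.5}
    - {"dx": 0.0004, "dy": -0.009, "dz": 0, "ax": 0, "ay": 0, "az": 0.1, "claw": 0.5}
    - {"dx": 0.0004, "dy": -0.009, "dz": 0, "ax": 0, "ay": 0, "az": 0.1, "claw": 0.5}
    - {"dx": 0.0004, "dy": -0.009, "dz": 0, "ax": 0, "ay": 0, "az": 0.1, "claw": 0.5}
    - {"dx": 0.0004, "dy": -0.009, "dz": 0, "ax": 0, "ay": 0, "az": 0.1, "claw": 0.5}

```text
t: 8.65
tcp_pos: [0.6352, -0.0288, 0.1024]
eef_rot: [-0.893, 3.008, -0.01]
ft_force: [-5.1, 1.1, -3.0]
gripper_width: 0.0554
```

```bash
cat >> h.py <<'E'
def st():
    o=env.observe(); M=Ro.from_rotvec(o["eef_rot"]).as_matrix()
    print("t",o["t"],"tcp",o["tcp_pos"],"yawy",np.arctan2(M[1,1],M[0,1]),"tilt z",M[:,2],"F",o["ft_force"],"T",o["wrist_torque"],"w",o["gripper_width"],"q",o["q"]); return o,M
E
python3 - <<'E'
from h import *
o,M=st(); d=o["tcp_pos"][:2]-[.563,-.0755]; print(np.linalg.norm(d),np.arctan2(d[1],d[0]))
# edge fit
im=cv2.imread("pics/top0.png"); t=camera_info("top")
pts=[]
g=cv2.cvtColor(im,6).astype(float)
for u in list(range(10,90,4))+list(range(200,262,4))+list(range(380,436,4)):
    v0=int(327-(u-5)*123/432); col=cv2.GaussianBlur(g,(3,3),0)[v0-8:v0+9,u]
    v=v0-8+np.argmax(np.abs(np.diff(col)))+.5; pts.append(ray(t,u,v,0)[:2])
pts=np.float32(pts); l=cv2.fitLine(pts,cv2.DIST_HUBER,0,.01,.01).ravel(); print(l, np.arctan2(l[1],l[0]))
E
```

```text
t 8.65 tcp [ 0.6352 -0.0288  0.1024] yawy 2.1480087096176206 tilt z [ 0.0056 -0.0049 -1.    ] F [-5.0686  1.0728 -2.954 ] T [-0.2854  0.4538 -0.1302] w 0.055364099645480676 q [-0.0431  0.3559 -0.029   1.1801 -0.0047 -0.6203]
0.08603344552015713 0.5740504399453662
[ 0.2559 -0.9667  0.2995  0.388 ] -1.3120055
```

Request:
drive_tool:
  steps:
    - {"dx": 0, "dy": -0.009, "dz": 0, "ax": 0, "ay": 0, "az": 0.1, "claw": 0.5}
    - {"dx": 0, "dy": -0.009, "dz": 0, "ax": 0, "ay": 0, "az": 0.1, "claw": 0.5}
    - {"dx": 0, "dy": -0.006, "dz": 0, "ax": 0, "ay": 0, "az": 0.07, "claw": 0.5}
    - {"dx": 0, "dy": 0, "dz": 0, "ax": 0, "ay": 0, "az": 0, "claw": 0.5}
    - {"dx": 0, "dy": 0, "dz": 0, "ax": 0, "ay": 0, "az": 0, "claw": 0.5}
    - {"dx": 0, "dy": 0, "dz": 0, "ax": 0, "ay": 0, "az": 0, "claw": 0.5}
    - {"dx": 0, "dy": 0, "dz": 0, "ax": 0, "ay": 0, "az": 0, "claw": 0.5}
    - {"dx": 0, "dy": 0, "dz": 0, "ax": 0, "ay": 0, "az": 0, "claw": 0.5}

```text
t: 9.32
tcp_pos: [0.6446, -0.051, 0.1024]
eef_rot: [0.461, -3.106, 0.01]
ft_force: [-2.0, 2.1, -5.2]
gripper_width: 0.0552
```

```bash
python3 - <<'E'
from h import *
o,M=st(); d=o["tcp_pos"][:2]-[.563,-.0755]; print(np.linalg.norm(d),np.arctan2(d[1],d[0]))
E
```

```text
t 9.3167 tcp [ 0.6446 -0.051   0.1024] yawy 1.865445196758175 tilt z [-0.0007 -0.0066 -1.    ] F [-2.0481  2.076  -5.2236] T [-0.5239 -0.0371 -0.2741] w 0.05522914102166987 q [-0.076   0.3809  0.0068  1.197  -0.0066 -0.3706]
0.0851875869096608 0.29125127133566286
```

Request:
drive_tool:
  steps:
    - {"dx": 0, "dy": -0.003, "dz": 0, "ax": 0, "ay": 0, "az": 0.036, "claw": 0.5}
    - {"dx": 0, "dy": 0, "dz": 0, "ax": 0, "ay": 0, "az": 0, "claw": 0.5}
    - {"dx": 0, "dy": 0, "dz": 0, "ax": 0, "ay": 0, "az": 0, "claw": 1}
    - {"dx": 0, "dy": 0, "dz": 0, "ax": 0, "ay": 0, "az": 0, "claw": 1}
    - {"dx": 0, "dy": 0, "dz": -0.02, "ax": 0, "ay": 0, "az": 0, "claw": 1}
    - {"dx": 0, "dy": 0, "dz": -0.04, "ax": 0, "ay": 0, "az": 0, "claw": 1}
    - {"dx": 0.02, "dy": 0, "dz": -0.036, "ax": 0, "ay": 0, "az": 0, "claw": 1}
    - {"dx": 0.03, "dy": 0, "dz": -0.02, "ax": 0, "ay": 0, "az": 0, "claw": 1}

```text
t: 9.98
tcp_pos: [0.5994, -0.0642, 0.2182]
eef_rot: [0.424, -3.11, 0.007]
ft_force: [-0.2, -0.2, 0.4]
gripper_width: 0.0852
```

```bash
python3 - <<'E'
from h import *
w=camera_info("wrist"); np.save("w9.npy",w,allow_pickle=True)
cv2.imwrite("pics/w9.png",read_camera("wrist")[:,:,::-1])
cv2.imwrite("pics/t9.png",read_camera("top")[:,:,::-1]); crop("pics/t9.png","pics/t9c.png",300,80,450,230,5/1.3)
st()
E
```

```text
t 10.0833 tcp [ 0.5974 -0.0653  0.2212] yawy 1.8395189130922869 tilt z [ 0.0018 -0.0059 -1.    ] F [ 0.016  -0.8213  1.124 ] T [0.0227 0.016  0.0491] w 0.08554928240469227 q [-0.1061  0.2699  0.1152  1.4137 -0.0057 -0.3748]
```

View pics/w9.png

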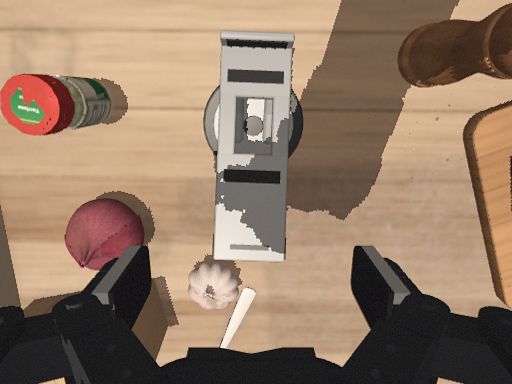

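View pics/t9c.png

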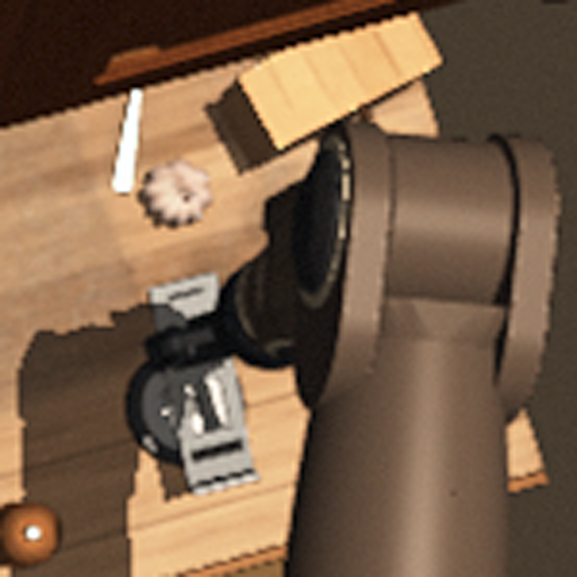

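```bash
python3 - <<'E'
from h import *
crop("pics/w9.png","pics/w9c.png",195,20,315,270,600/250*1.0)
E
```

```text
(no output)
```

View pics/w9c.png

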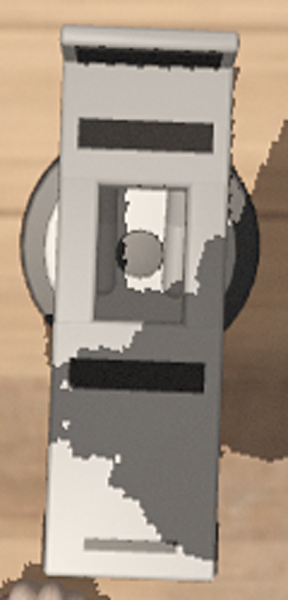

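```bash
python3 - <<'E'
from h import *
w=np.load("w9.npy",allow_pickle=True).item()
P=lambda u,v:(195+u/2.4,20+v/2.4)
a,b=P(44,572),P(214,577); c,d=P(62,48),P(236,53)  # ledge top inner edge
yaw=.262; X=np.array([np.cos(yaw),np.sin(yaw)]);Y=np.array([-X[1],X[0]])
for z in (.09,.10,.11,.12,.13):
    A,B=ray(w,*a,z),ray(w,*b,z); print(z,np.linalg.norm(A-B),((A+B)/2)[:2], np.arctan2(*(A-B)[[1,0]]))
for z in (.085,.089):
    A,B=ray(w,*c,z),ray(w,*d,z); print(z,np.linalg.norm(A-B),((A+B)/2)[:2],np.arctan2(*(A-B)[[1,0]]))
    C=((A+B)/2)[:2]
# lean hypotheses: ledge top inner (−1,29), tab end (166,16) from the same hinge
for L in np.arange(.15,.45,.05):
    r=lambda x,z:(x*np.cos(L)-z*np.sin(L), .060+x*np.sin(L)+z*np.cos(L))
    h1,z1=r(-.001,.029);h2,z2=r(.166,.016)
    m1=(ray(w,*c,z1)+ray(w,*d,z1))[:2]/2; m2=(ray(w,*a,z2)+ray(w,*b,z2))[:2]/2
    D=m2-m1; th=np.arctan2(D[1],D[0]); u=D/np.linalg.norm(D)
    print(round(L,2),"meas",np.linalg.norm(D),"exp",h2-h1,"yaw",th,"axis",m2-u*(h2-.060),m1-u*(h1-.060))
E
```

```text
0.09 0.06260146985672398 [ 0.6699 -0.0473] -1.329387442271024
0.1 0.060297354071453944 [ 0.6648 -0.0486] -1.3293874422710246
0.11 0.057993238286183905 [ 0.6598 -0.0499] -1.3293874422710255
0.12 0.0556891225009139 [ 0.6547 -0.0512] -1.3293874422710246
0.13 0.05338500671564389 [ 0.6496 -0.0525] -1.3293874422710235
0.085 0.054555914353806766 [ 0.4957 -0.0891] -1.3260207239151418
0.089 0.05376723239138023 [ 0.4963 -0.089 ] -1.3260207239151431
0.15 meas 0.1730895537973425 exp 0.16706746573747583 yaw 0.23525580613185512 axis [ 0.5656 -0.0724] [ 0.5597 -0.0738]
0.2 meas 0.168915160675017 exp 0.16625381979982315 yaw 0.23479929401628932 axis [ 0.5637 -0.0729] [ 0.5611 -0.0735]
0.25 meas 0.16481394072945107 exp 0.1650246258959865 yaw 0.23432310994894154 axis [ 0.5622 -0.0733] [ 0.5624 -0.0732]
0.3 meas 0.16079614672586798 exp 0.16338295637057362 yaw 0.23382768059378123 axis [ 0.5612 -0.0735] [ 0.5637 -0.0729]
0.35 meas 0.15687182268081998 exp 0.16133291454243315 yaw 0.23331365148326025 axis [ 0.5606 -0.0737] [ 0.5649 -0.0727]
0.4 meas 0.1530507787009848 exp 0.15887962444849424 yaw 0.23278191748449079 axis [ 0.5605 -0.0738] [ 0.5662 -0.0724]
0.45 meas 0.14934256640276608 exp 0.15602921803634304 yaw 0.2322336538546252 axis [ 0.5609 -0.0737] [ 0.5674 -0.0722]
```

```bash
python3 - <<'E'
from h import *
R=plan([.515,.256,.20],3.62)
E
```

```text
from [ 0.5974 -0.0653  0.2212] q6 [-0.1061  0.2699  0.1152  1.4137 -0.0057 -0.3748] N 12 rv [-0.0051  0.0043  1.3611]
[-0.0, 0.028, 0.002, -0.0, 0.0, 0.113]
[0.003, 0.028, 0.002, -0.0, 0.0, 0.113]
[0.006, 0.027, 0.002, -0.0, 0.0, 0.113]
[0.009, 0.026, 0.002, -0.0, 0.0, 0.113]
[0.012, 0.025, 0.002, -0.0, 0.0, 0.113]
[0.014, 0.024, 0.002, -0.0, 0.0, 0.113]
[0.017, 0.022, 0.002, -0.0, 0.0, 0.113]
[0.019, 0.02, 0.002, -0.0, 0.0, 0.113]
[0.021, 0.017, 0.002, -0.0, 0.0, 0.113]
[0.023, 0.015, 0.002, -0.0, 0.0, 0.113]
[0.025, 0.012, 0.002, -0.0, 0.0, 0.113]
[0.026, 0.009, 0.002, -0.0, 0.0, 0.113]
```

```bash
cat >> h.py <<'E'
def RY(a,lean=0.):
    y=np.array([np.cos(a),np.sin(a),0]);z=np.array([0,0,-1.]);x=np.cross(y,z)
    return Ro.from_matrix(np.c_[x,y,z])*Ro.from_rotvec([0,lean,0])
E
python3 - <<'E'
from h import *
R=plan([.515,.256,.19],R=RY(3.626))
E
```

```text
from [ 0.5974 -0.0653  0.2212] q6 [-0.1061  0.2699  0.1152  1.4137 -0.0057 -0.3748] N 15 rv [-0.0046 -0.0054 -1.7865]
[-0.0, 0.022, 0.002, -0.0, -0.0, -0.119]
[-0.003, 0.022, 0.002, -0.0, -0.0, -0.119]
[-0.006, 0.021, 0.002, -0.0, -0.0, -0.119]
[-0.008, 0.021, 0.002, -0.0, -0.0, -0.119]
[-0.01, 0.019, 0.002, -0.0, -0.0, -0.119]
[-0.013, 0.018, 0.002, -0.0, -0.0, -0.119]
[-0.015, 0.016, 0.002, -0.0, -0.0, -0.119]
[-0.017, 0.015, 0.002, -0.0, -0.0, -0.119]
[-0.018, 0.012, 0.002, -0.0, -0.0, -0.119]
[-0.02, 0.01, 0.002, -0.0, -0.0, -0.119]
[-0.021, 0.008, 0.002, -0.0, -0.0, -0.119]
[-0.021, 0.005, 0.002, -0.0, -0.0, -0.119]
[-0.022, 0.003, 0.002, -0.0, -0.0, -0.119]
[-0.022, 0.0, 0.002, -0.0, -0.0, -0.119]
[-0.022, -0.003, 0.002, -0.0, -0.0, -0.119]
```

Request:
drive_tool:
  steps:
    - {"dx": 0, "dy": 0.022, "dz": 0.002, "ax": 0, "ay": 0, "az": -0.119, "claw": 1}
    - {"dx": -0.003, "dy": 0.022, "dz": 0.002, "ax": 0, "ay": 0, "az": -0.119, "claw": 1}
    - {"dx": -0.006, "dy": 0.021, "dz": 0.002, "ax": 0, "ay": 0, "az": -0.119, "claw": 1}
    - {"dx": -0.008, "dy": 0.021, "dz": 0.002, "ax": 0, "ay": 0, "az": -0.119, "claw": 1}
    - {"dx": -0.01, "dy": 0.019, "dz": 0.002, "ax": 0, "ay": 0, "az": -0.119, "claw": 1}
    - {"dx": -0.013, "dy": 0.018, "dz": 0.002, "ax": 0, "ay": 0, "az": -0.119, "claw": 1}
    - {"dx": -0.015, "dy": 0.016, "dz": 0.002, "ax": 0, "ay": 0, "az": -0.119, "claw": 1}
    - {"dx": -0.017, "dy": 0.015, "dz": 0.002, "ax": 0, "ay": 0, "az": -0.119, "claw": 1}

```text
t: 10.75
tcp_pos: [0.5559, 0.1089, 0.2061]
eef_rot: [-1.842, 2.529, -0.023]
ft_force: [0.3, -0.4, 0.3]
gripper_width: 0.0856
```

```bash
python3 - <<'E'
from h import *
R=plan([.515,.256,.17],R=RY(3.626))
E
```

```text
from [0.5559 0.1089 0.2061] q6 [ 0.1975  0.1904 -0.0183  1.3444 -0.0078 -1.0617] N 7 rv [-0.0189 -0.006  -0.7961]
[-0.018, 0.012, 0.005, -0.003, -0.001, -0.114]
[-0.019, 0.01, 0.005, -0.003, -0.001, -0.114]
[-0.02, 0.008, 0.005, -0.003, -0.001, -0.114]
[-0.021, 0.005, 0.005, -0.003, -0.001, -0.114]
[-0.022, 0.003, 0.005, -0.003, -0.001, -0.114]
[-0.022, 0.0, 0.005, -0.003, -0.001, -0.114]
[-0.022, -0.002, 0.005, -0.003, -0.001, -0.114]
```

Request:
drive_tool:
  steps:
    - {"dx": -0.018, "dy": 0.012, "dz": 0.005, "ax": -0.003, "ay": 0, "az": -0.114, "claw": 1}
    - {"dx": -0.019, "dy": 0.01, "dz": 0.005, "ax": -0.003, "ay": 0, "az": -0.114, "claw": 1}
    - {"dx": -0.02, "dy": 0.008, "dz": 0.005, "ax": -0.003, "ay": 0, "az": -0.114, "claw": 1}
    - {"dx": -0.021, "dy": 0.005, "dz": 0.005, "ax": -0.003, "ay": 0, "az": -0.114, "claw": 1}
    - {"dx": -0.022, "dy": 0.003, "dz": 0.005, "ax": -0.003, "ay": 0, "az": -0.114, "claw": 1}
    - {"dx": -0.022, "dy": 0, "dz": 0.005, "ax": -0.003, "ay": 0, "az": -0.114, "claw": 1}
    - {"dx": -0.022, "dy": -0.002, "dz": 0.005, "ax": -0.003, "ay": 0, "az": -0.114, "claw": 1}
    - {"dx": 0, "dy": 0, "dz": 0, "ax": 0, "ay": 0, "az": 0, "claw": 1}

```text
t: 11.42
tcp_pos: [0.5115, 0.2687, 0.1669]
eef_rot: [-2.734, 1.542, -0.006]
ft_force: [-0.9, 0.8, -0.9]
gripper_width: 0.0855
```

```bash
python3 - <<'E'
from h import *
R=plan([.515,.256,.08],R=RY(3.626))
w=camera_info("wrist"); np.save("w10.npy",w,allow_pickle=True)
cv2.imwrite("pics/w10.png",read_camera("wrist")[:,:,::-1])
E
```

```text
from [0.5115 0.2687 0.1669] q6 [ 0.4847  0.2289 -0.0562  1.2819 -0.002  -1.6297] N 3 rv [-0.0038 -0.0021  0.0592]
[0.004, 0.001, 0.029, -0.001, -0.001, 0.02]
[0.004, 0.001, 0.029, -0.001, -0.001, 0.02]
[0.004, 0.001, 0.029, -0.001, -0.001, 0.02]
```

View pics/w10.png

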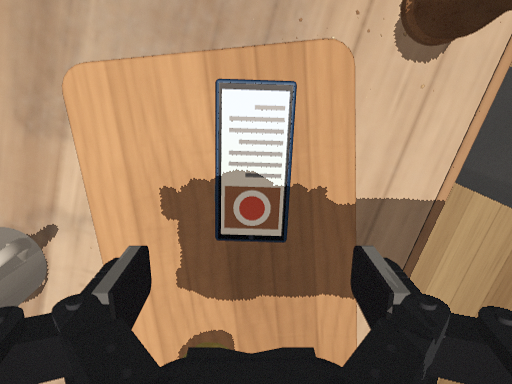

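```bash
python3 - <<'E'
from h import *
w=np.load("w10.npy",allow_pickle=True).item()
im=cv2.imread("pics/w10.png"); hsv=cv2.cvtColor(im,cv2.COLOR_BGR2HSV)
m=((hsv[...,0]>95)&(hsv[...,0]<130)&(hsv[...,1]>80)).astype(np.uint8); m[:, :205]=0; m[:,305:]=0;m[:70]=0;m[250:]=0
ys,xs=np.nonzero(m); 
c=cv2.convexHull(np.c_[xs,ys].astype(np.int32)); q=cv2.approxPolyDP(c,8,True)[:,0]; print(q)
P=[ray(w,*p,.033) for p in q]; print(np.array(P))
wp=[ray(w,x,y,.033)[:2] for x,y in c[:,0]]
r=cv2.minAreaRect(np.float32(wp)*1000); print(r); print(cv2.boxPoints(r))
E
```

```text
[[294  82]
 [285 240]
 [217 239]
 [216  82]]
[[0.5237 0.1847 0.033 ]
 [0.4572 0.3008 0.033 ]
 [0.5092 0.3312 0.033 ]
 [0.5756 0.2162 0.033 ]]
((516.6369018554688, 257.8934326171875), (62.79924392700195, 135.7135467529297), 29.327661514282227)
[[456.0252 301.6736]
 [522.4981 183.354 ]
 [577.2486 214.1133]
 [510.7757 332.4328]]
```

```bash
python3 - <<'E'
from h import *
R=plan([.516,.257,.05],R=RY(3.643))
E
```

```text
from [0.5121 0.2674 0.1673] q6 [ 0.4829  0.2284 -0.0559  1.2824 -0.0031 -1.6269] N 3 rv [-0.004  -0.0033  0.0376]
[0.004, 0.001, 0.039, -0.001, -0.001, 0.013]
[0.004, 0.001, 0.039, -0.001, -0.001, 0.013]
[0.004, 0.001, 0.039, -0.001, -0.001, 0.013]
```

Request:
drive_tool:
  steps:
    - {"dx": 0.003, "dy": 0.001, "dz": 0.03, "ax": 0, "ay": 0, "az": 0.013, "claw": 1}
    - {"dx": 0.003, "dy": 0.001, "dz": 0.03, "ax": -0.002, "ay": -0.002, "az": 0.013, "claw": 1}
    - {"dx": 0.003, "dy": 0.001, "dz": 0.03, "ax": -0.002, "ay": -0.002, "az": 0.012, "claw": 1}
    - {"dx": 0.002, "dy": 0, "dz": 0.02, "ax": 0, "ay": 0, "az": 0, "claw": 1}
    - {"dx": 0, "dy": 0, "dz": 0.01, "ax": 0, "ay": 0, "az": 0, "claw": 1}
    - {"dx": 0, "dy": 0, "dz": 0, "ax": 0, "ay": 0, "az": 0, "claw": 1}
    - {"dx": 0, "dy": 0, "dz": 0, "ax": 0, "ay": 0, "az": 0, "claw": 1}
    - {"dx": 0, "dy": 0, "dz": 0, "ax": 0, "ay": 0, "az": 0, "claw": 1}

```text
t: 12.13
tcp_pos: [0.5213, 0.2558, 0.0467]
eef_rot: [-2.686, 1.612, -0.009]
ft_force: [-0.7, 0.1, 0.2]
gripper_width: 0.0856
```

```bash
python3 - <<'E'
from h import *
st()
R=plan([.516,.257,.016],R=RY(3.643))
E
```

```text
t 12.1333 tcp [0.5213 0.2558 0.0467] yawy -2.651704944537358 tilt z [ 0.0099  0.0051 -0.9999] F [-0.6972  0.094   0.1993] T [-0.0068  0.0114  0.0335] w 0.0856285899580813 q [ 0.456   0.2815 -0.2582  1.0199  0.0002 -1.6047]
from [0.5213 0.2558 0.0467] q6 [ 0.456   0.2815 -0.2582  1.0199  0.0002 -1.6047] N 1 rv [-0.0112 -0.0002 -0.0115]
[-0.004, 0.004, 0.031, -0.011, -0.0, -0.012]
```

Request:
drive_tool:
  steps:
    - {"dx": -0.003, "dy": 0.004, "dz": 0.012, "ax": -0.011, "ay": 0, "az": -0.011, "claw": 1}
    - {"dx": -0.001, "dy": 0, "dz": 0.009, "ax": 0, "ay": 0, "az": 0, "claw": 1}
    - {"dx": 0, "dy": 0, "dz": 0.006, "ax": 0, "ay": 0, "az": 0, "claw": 1}
    - {"dx": 0, "dy": 0, "dz": 0.003, "ax": 0, "ay": 0, "az": 0, "claw": 1}
    - {"dx": 0, "dy": 0, "dz": 0, "ax": 0, "ay": 0, "az": 0, "claw": 1}
    - {"dx": 0, "dy": 0, "dz": 0, "ax": 0, "ay": 0, "az": 0, "claw": 0.6}
    - {"dx": 0, "dy": 0, "dz": 0, "ax": 0, "ay": 0, "az": 0, "claw": 0.6}
    - {"dx": 0, "dy": 0, "dz": 0, "ax": 0, "ay": 0, "az": 0, "claw": 0.6}
  force: 30

```text
t: 12.8
tcp_pos: [0.5183, 0.2595, 0.0184]
eef_rot: [-2.699, 1.597, -0.006]
ft_force: [-1.1, 1.1, -1.6]
gripper_width: 0.0633
```

```bash
python3 - <<'E'
from h import *
w=camera_info("wrist"); np.save("w11.npy",w,allow_pickle=True)
cv2.imwrite("pics/w11.png",read_camera("wrist")[:,:,::-1])
cv2.imwrite("pics/s11.png",read_camera("side")[:,:,::-1]); crop("pics/s11.png","pics/s11c.png",200,140,340,260,5)
st()
E
```

```text
t 12.9 tcp [0.5183 0.2595 0.0184] yawy -2.639417847731562 tilt z [ 0.0062  0.003  -1.    ] F [-0.9854  0.5058  0.8911] T [ 0.0012  0.1455 -0.0456] w 0.06261571145868933 q [ 0.4642  0.3036 -0.2949  0.9654 -0.0001 -1.6087]
```

View pics/w11.png

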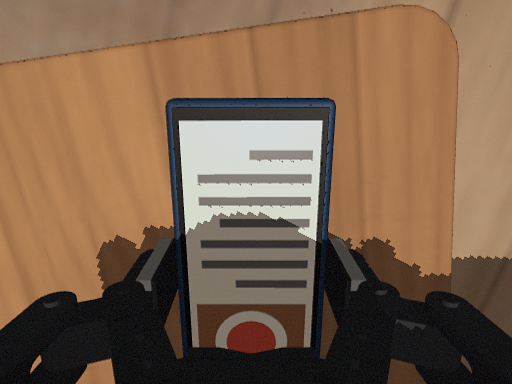

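View pics/s11c.png

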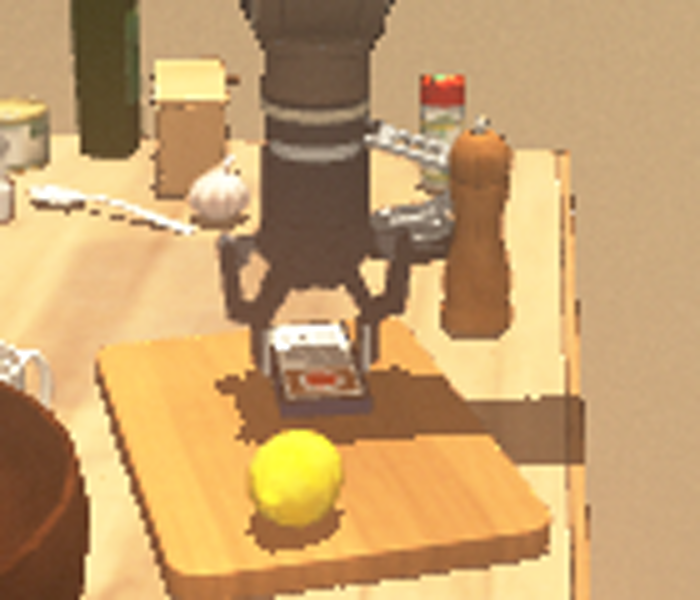

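```bash
python3 - <<'E'
from h import *
w=np.load("w11.npy",allow_pickle=True).item(); o,M=st()
for p in [(168,100),(334,100),(250,99)]: print(M.T@(ray(w,*p,.033)-o["tcp_pos"]))
print(ray(w,250,99,.033))
R=plan([.518,.26,.26],R=RY(3.643))
R=plan([.565,-.07,.26],R=RY(1.807),p0=[.518,.26,.24],R0=R)
E
```

```text
t 12.9 tcp [0.5183 0.2595 0.0184] yawy -2.639417847731562 tilt z [ 0.0062  0.003  -1.    ] F [-0.9854  0.5058  0.8911] T [ 0.0012  0.1455 -0.0456] w 0.06261571145868933 q [ 0.4642  0.3036 -0.2949  0.9654 -0.0001 -1.6087]
[ 0.0682 -0.0306 -0.0143]
[ 0.0683  0.0302 -0.0147]
[ 0.0686 -0.0005 -0.0145]
[0.5517 0.1996 0.033 ]
from [0.5183 0.2595 0.0184] q6 [ 0.4642  0.3036 -0.2949  0.9654 -0.0001 -1.6087] N 7 rv [-0.0069 -0.0004  0.0008]
[-0.0, -0.0, -0.035, -0.001, -0.0, 0.0]
[-0.0, -0.0, -0.035, -0.001, -0.0, 0.0]
[-0.0, -0.0, -0.035, -0.001, -0.0, 0.0]
[-0.0, -0.0, -0.035, -0.001, -0.0, 0.0]
[-0.0, -0.0, -0.035, -0.001, -0.0, 0.0]
[-0.0, -0.0, -0.035, -0.001, -0.0, 0.0]
[-0.0, -0.0, -0.035, -0.001, -0.0, 0.0]
from [0.518 0.26  0.24 ] q6 [ 0.4642  0.3036 -0.2949  0.9654 -0.0001 -1.6087] N 16 rv [-0.    -0.     1.836]
[0.019, 0.007, -0.001, -0.0, -0.0, 0.115]
[0.02, 0.005, -0.001, -0.0, -0.0, 0.115]
[0.021, 0.003, -0.001, -0.0, -0.0, 0.115]
[0.021, 0.0, -0.001, -0.0, -0.0, 0.115]
[0.021, -0.002, -0.001, -0.0, -0.0, 0.115]
[0.02, -0.004, -0.001, -0.0, -0.0, 0.115]
[0.02, -0.007, -0.001, -0.0, -0.0, 0.115]
[0.019, -0.009, -0.001, -0.0, -0.0, 0.115]
[0.018, -0.011, -0.001, -0.0, -0.0, 0.115]
[0.016, -0.013, -0.001, -0.0, -0.0, 0.115]
[0.015, -0.015, -0.001, -0.0, -0.0, 0.115]
[0.013, -0.016, -0.001, -0.0, -0.0, 0.115]
[0.011, -0.018, -0.001, -0.0, -0.0, 0.115]
[0.009, -0.019, -0.001, -0.0, -0.0, 0.115]
[0.007, -0.02, -0.001, -0.0, -0.0, 0.115]
[0.004, -0.02, -0.001, -0.0, -0.0, 0.115]
```

Request:
drive_tool:
  steps:
    - {"dx": 0, "dy": 0, "dz": 0, "ax": 0, "ay": 0, "az": 0, "claw": 0.6}
    - {"dx": 0, "dy": 0, "dz": -0.01, "ax": 0, "ay": 0, "az": 0, "claw": 0.6}
    - {"dx": 0, "dy": 0, "dz": -0.02, "ax": 0, "ay": 0, "az": 0, "claw": 0.6}
    - {"dx": 0, "dy": 0, "dz": -0.03, "ax": 0, "ay": 0, "az": 0, "claw": 0.6}
    - {"dx": 0, "dy": 0, "dz": -0.035, "ax": 0, "ay": 0, "az": 0, "claw": 0.6}
    - {"dx": 0, "dy": 0, "dz": -0.035, "ax": 0, "ay": 0, "az": 0.03, "claw": 0.6}
    - {"dx": 0, "dy": 0, "dz": -0.035, "ax": 0, "ay": 0, "az": 0.06, "claw": 0.6}
    - {"dx": 0, "dy": 0, "dz": -0.035, "ax": 0, "ay": 0, "az": 0.08, "claw": 0.6}
  force: 40

```text
t: 13.57
tcp_pos: [0.511, 0.2556, 0.2185]
eef_rot: [2.543, -1.823, -0.01]
ft_force: [0.4, -0.0, -1.6]
gripper_width: 0.0627
```

```bash
python3 - <<'E'
from h import *
cv2.imwrite("pics/w12.png",read_camera("wrist")[:,:,::-1])
st()
R=plan([.565,-.07,.25],R=RY(1.807))
E
```

```text
t 13.6167 tcp [0.5132 0.2567 0.2266] yawy -2.819388063168586 tilt z [-0.0035 -0.002  -1.    ] F [1.3403 0.9766 3.8857] T [ 0.1136 -0.2542  0.0241] w 0.06271735128569067 q [ 0.4639  0.2227  0.0665  1.4186 -0.0003 -1.4291]
from [0.5132 0.2567 0.2266] q6 [ 0.4639  0.2227  0.0665  1.4186 -0.0003 -1.4291] N 14 rv [ 0.0023 -0.0039  1.6568]
[0.023, 0.004, -0.002, 0.0, -0.0, 0.118]
[0.024, 0.001, -0.002, 0.0, -0.0, 0.118]
[0.024, -0.002, -0.002, 0.0, -0.0, 0.118]
[0.023, -0.004, -0.002, 0.0, -0.0, 0.118]
[0.023, -0.007, -0.002, 0.0, -0.0, 0.118]
[0.022, -0.01, -0.002, 0.0, -0.0, 0.118]
[0.02, -0.012, -0.002, 0.0, -0.0, 0.118]
[0.019, -0.015, -0.002, 0.0, -0.0, 0.118]
[0.017, -0.017, -0.002, 0.0, -0.0, 0.118]
[0.015, -0.019, -0.002, 0.0, -0.0, 0.118]
[0.012, -0.02, -0.002, 0.0, -0.0, 0.118]
[0.01, -0.021, -0.002, 0.0, -0.0, 0.118]
[0.007, -0.022, -0.002, 0.0, -0.0, 0.118]
[0.005, -0.023, -0.002, 0.0, -0.0, 0.118]
```

View pics/w12.png

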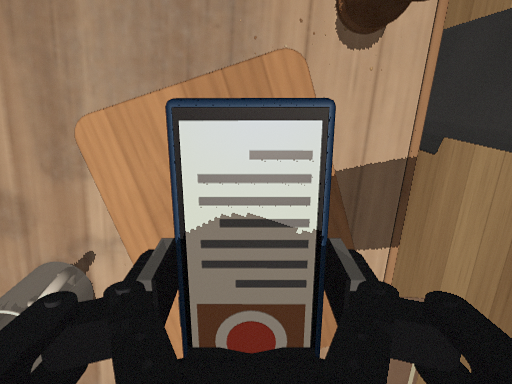

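Request:
drive_tool:
  steps:
    - {"dx": 0.023, "dy": 0.004, "dz": -0.003, "ax": 0, "ay": 0, "az": 0.11, "claw": 0.6}
    - {"dx": 0.024, "dy": 0.001, "dz": -0.003, "ax": 0, "ay": 0, "az": 0.118, "claw": 0.6}
    - {"dx": 0.024, "dy": -0.002, "dz": -0.002, "ax": 0, "ay": 0, "az": 0.118, "claw": 0.6}
    - {"dx": 0.023, "dy": -0.004, "dz": -0.002, "ax": 0, "ay": 0, "az": 0.118, "claw": 0.6}
    - {"dx": 0.023, "dy": -0.007, "dz": -0.002, "ax": 0, "ay": 0, "az": 0.118, "claw": 0.6}
    - {"dx": 0.022, "dy": -0.01, "dz": -0.002, "ax": 0, "ay": 0, "az": 0.118, "claw": 0.6}
    - {"dx": 0.02, "dy": -0.012, "dz": -0.002, "ax": 0, "ay": 0, "az": 0.118, "claw": 0.6}
    - {"dx": 0.019, "dy": -0.015, "dz": -0.002, "ax": 0, "ay": 0, "az": 0.118, "claw": 0.6}

```text
t: 14.28
tcp_pos: [0.5429, 0.066, 0.2544]
eef_rot: [-1.399, 2.803, -0.0]
ft_force: [-0.0, -0.1, -2.1]
gripper_width: 0.0629
```

```bash
python3 - <<'E'
from h import *
st()
R=plan([.565,-.07,.25],R=RY(1.807))
E
```

```text
t 14.2833 tcp [0.5429 0.066  0.2544] yawy 2.4965528022391545 tilt z [ 0.0079  0.0039 -1.    ] F [-0.0474 -0.1293 -2.084 ] T [-0.0318 -0.0245  0.0646] w 0.06291215744071152 q [ 0.1195  0.1623  0.0534  1.4535  0.0029 -0.8063]
from [0.5429 0.066  0.2544] q6 [ 0.1195  0.1623  0.0534  1.4535  0.0029 -0.8063] N 6 rv [-0.0011  0.0089  0.6896]
[0.016, -0.017, 0.001, -0.0, 0.001, 0.115]
[0.014, -0.018, 0.001, -0.0, 0.001, 0.115]
[0.012, -0.02, 0.001, -0.0, 0.001, 0.115]
[0.009, -0.021, 0.001, -0.0, 0.001, 0.115]
[0.007, -0.022, 0.001, -0.0, 0.001, 0.115]
[0.004, -0.023, 0.001, -0.0, 0.001, 0.115]
```

Request:
drive_tool:
  steps:
    - {"dx": 0.016, "dy": -0.017, "dz": 0.001, "ax": 0, "ay": 0.001, "az": 0.115, "claw": 0.6}
    - {"dx": 0.014, "dy": -0.018, "dz": 0.001, "ax": 0, "ay": 0.001, "az": 0.115, "claw": 0.6}
    - {"dx": 0.012, "dy": -0.02, "dz": 0.001, "ax": 0, "ay": 0.001, "az": 0.115, "claw": 0.6}
    - {"dx": 0.009, "dy": -0.021, "dz": 0.001, "ax": 0, "ay": 0.001, "az": 0.115, "claw": 0.6}
    - {"dx": 0.007, "dy": -0.022, "dz": 0.001, "ax": 0, "ay": 0.001, "az": 0.11, "claw": 0.6}
    - {"dx": 0.003, "dy": -0.018, "dz": 0.001, "ax": 0, "ay": 0.001, "az": 0.08, "claw": 0.6}
    - {"dx": 0, "dy": 0, "dz": 0, "ax": 0, "ay": 0, "az": 0, "claw": 0.6}
    - {"dx": 0, "dy": 0, "dz": 0, "ax": 0, "ay": 0, "az": 0, "claw": 0.6}

```text
t: 14.95
tcp_pos: [0.5619, -0.0778, 0.2511]
eef_rot: [-0.367, 3.116, -0.002]
ft_force: [-0.3, -0.1, -2.8]
gripper_width: 0.0627
```

```bash
python3 - <<'E'
from h import *
o,M=st()
for s in (1,-1):
    print(s,(Ro.from_matrix(RY(1.807).as_matrix())*Ro.from_rotvec([0,s*.255,0])).as_matrix()[:,2])
E
```

```text
t 14.95 tcp [ 0.5619 -0.0778  0.2511] yawy 1.8052046970072482 tilt z [ 0.0045 -0.0007 -1.    ] F [-0.2935 -0.0509 -2.8162] T [-0.0002 -0.0005  0.033 ] w 0.0626544300764972 q [-0.1376  0.2046  0.0975  1.4592 -0.     -0.372 ]
1 [-0.2452 -0.059  -0.9677]
-1 [ 0.2452  0.059  -0.9677]
```

```bash
cat >> h.py <<'E'
def tgt(up,along,L=.255,yaw=.236,C=(.5623,-.0733),under=.0026):
    u=np.array([np.cos(yaw),np.sin(yaw),0]);k=np.array([0,0,1.])
    px=np.cos(L)*u+np.sin(L)*k; n=-np.sin(L)*u+np.cos(L)*k
    hinge=np.array([*C,.060])-.060*u
    return hinge+px*(.0695+along)+n*(.016+up-under)
E
python3 - <<'E'
from h import *
print(tgt(0,.004),tgt(.03,.004))
plan(tgt(.035,.004),R=RY(1.807,-.255))
E
```

```text
[ 0.5698 -0.0715  0.0915] [ 0.5625 -0.0733  0.1205]
from [ 0.5619 -0.0778  0.2511] q6 [-0.1376  0.2046  0.0975  1.4592 -0.     -0.372 ] N 4 rv [-0.0019 -0.2508 -0.0016]
[0.0, 0.001, 0.031, -0.0, -0.063, -0.0]
[0.002, 0.001, 0.031, -0.0, -0.063, -0.0]
[0.004, 0.001, 0.031, -0.0, -0.063, -0.0]
[0.006, 0.001, 0.031, -0.0, -0.063, -0.0]
```

Request:
drive_tool:
  steps:
    - {"dx": 0, "dy": 0.001, "dz": 0.025, "ax": 0, "ay": -0.06, "az": 0, "claw": 0.6}
    - {"dx": 0.002, "dy": 0.001, "dz": 0.03, "ax": 0, "ay": -0.064, "az": 0, "claw": 0.6}
    - {"dx": 0.004, "dy": 0.001, "dz": 0.03, "ax": 0, "ay": -0.064, "az": 0, "claw": 0.6}
    - {"dx": 0.006, "dy": 0.001, "dz": 0.025, "ax": 0, "ay": -0.06, "az": 0, "claw": 0.6}
    - {"dx": 0, "dy": 0, "dz": 0.008, "ax": 0, "ay": 0, "az": 0, "claw": 0.6}
    - {"dx": 0, "dy": 0, "dz": 0, "ax": 0, "ay": 0, "az": 0, "claw": 0.6}
    - {"dx": 0, "dy": 0, "dz": 0, "ax": 0, "ay": 0, "az": 0, "claw": 0.6}
    - {"dx": 0, "dy": 0, "dz": 0, "ax": 0, "ay": 0, "az": 0, "claw": 0.6}

```text
t: 15.62
tcp_pos: [0.5603, -0.0682, 0.1301]
eef_rot: [-0.359, 2.863, 0.045]
ft_force: [0.2, 0.0, -1.9]
gripper_width: 0.0625
```

```bash
python3 - <<'E'
from h import *
o,M=st()
w=camera_info("wrist"); np.save("w13.npy",w,allow_pickle=True)
cv2.imwrite("pics/w13.png",read_camera("wrist")[:,:,::-1])
cv2.imwrite("pics/s13.png",read_camera("side")[:,:,::-1]); crop("pics/s13.png","pics/s13c.png",220,100,340,210,6)
plan(tgt(.01,.004),R=RY(1.807,-.255))
print(M.T@(tgt(0,.004)-o["tcp_pos"]))
E
```

```text
t 15.6167 tcp [ 0.5603 -0.0682  0.1301] yawy 1.8204852267110578 tilt z [ 0.2475  0.0619 -0.9669] F [ 0.2321  0.0126 -1.9157] T [-0.0539  0.3112  0.036 ] w 0.06251594697356506 q [-0.1756  0.0309 -0.3968  0.9067  0.1044 -0.4131]
from [ 0.5614 -0.0684  0.1309] q6 [-0.1759  0.0309 -0.3957  0.9056  0.1046 -0.413 ] N 1 rv [0.0015 0.0051 0.0133]
[0.003, -0.005, 0.03, 0.001, 0.005, 0.013]
[ 0.0018 -0.0055  0.0395]
```

View pics/w13.png

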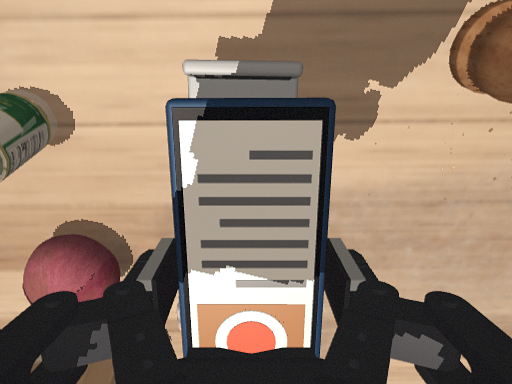

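View pics/s13c.png

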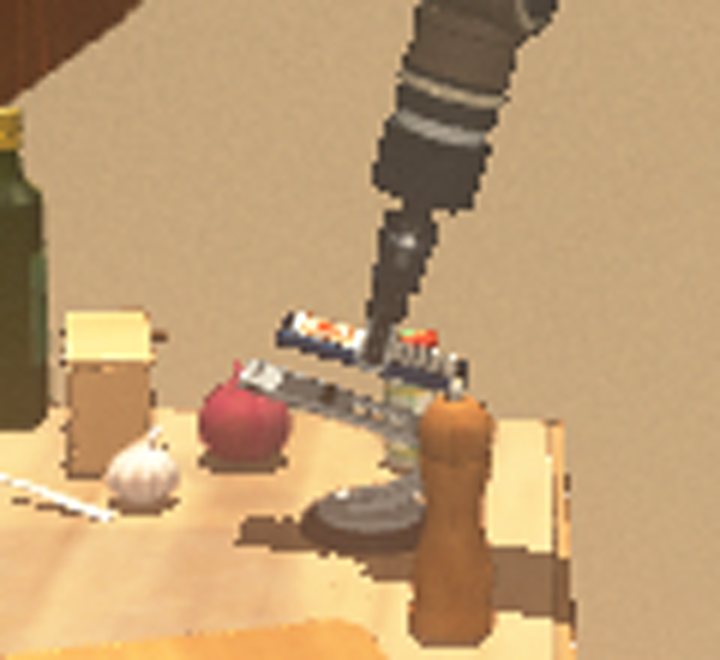

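```bash
python3 - <<'E'
from h import *
crop("pics/w13.png","pics/w13c.png",160,40,350,140,4)
o,M=st(); w=np.load("w13.npy",allow_pickle=True).item()
Rw=w["R"]@M; tw=w["R"]@o["tcp_pos"]+w["t"]
ci={"R":Rw,"t":tw,"mtx":w["mtx"]}
for p in [(185,63),(302,63),(185,75),(302,75),(243,77)]: print(p,ray(ci,*p,.0239))
for p in [(190,98),(298,98)]: print(p,ray(ci,*p,.0369))
E
```

```text
t 15.7167 tcp [ 0.5614 -0.0684  0.1309] yawy 1.8202104432217237 tilt z [ 0.2497  0.0617 -0.9664] F [ 0.2765 -0.3538 -1.4506] T [-0.0702  0.3199 -0.0182] w 0.06263709075940384 q [-0.1759  0.0309 -0.3957  0.9056  0.1046 -0.413 ]
(185, 63) [ 0.0836 -0.0303  0.0239]
(302, 63) [0.0836 0.0237 0.0239]
(185, 75) [ 0.0783 -0.0305  0.0239]
(302, 75) [0.0784 0.0239 0.0239]
(243, 77) [ 0.0775 -0.0036  0.0239]
(190, 98) [ 0.0678 -0.0309  0.0369]
(298, 98) [0.0678 0.0242 0.0369]
```

View pics/w13c.png

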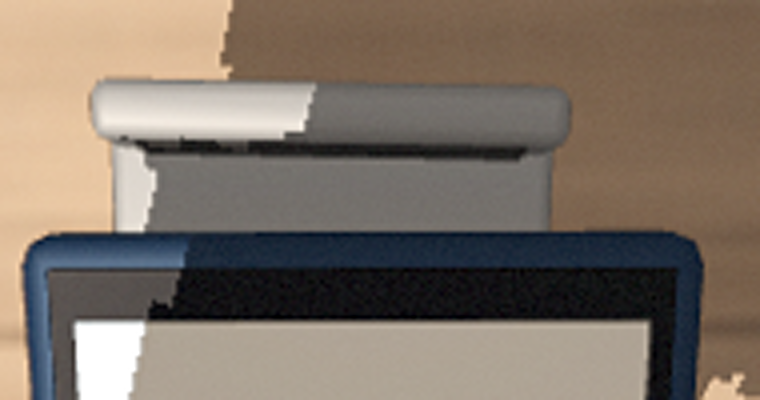

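Request:
drive_tool:
  steps:
    - {"dx": 0.003, "dy": -0.003, "dz": 0.01, "ax": 0, "ay": 0.003, "az": 0.008, "claw": 0.6}
    - {"dx": 0, "dy": -0.001, "dz": 0.012, "ax": 0, "ay": 0, "az": 0, "claw": 0.6}
    - {"dx": 0, "dy": 0, "dz": 0.008, "ax": 0, "ay": 0, "az": 0, "claw": 0.6}
    - {"dx": 0, "dy": 0, "dz": 0.004, "ax": 0, "ay": 0, "az": 0, "claw": 0.6}
    - {"dx": 0, "dy": 0, "dz": 0, "ax": 0, "ay": 0, "az": 0, "claw": 0.6}
    - {"dx": 0, "dy": 0, "dz": 0, "ax": 0, "ay": 0, "az": 0, "claw": 0.6}
    - {"dx": 0, "dy": 0, "dz": 0, "ax": 0, "ay": 0, "az": 0, "claw": 0.6}
    - {"dx": 0, "dy": 0, "dz": 0, "ax": 0, "ay": 0, "az": 0, "claw": 0.6}

```text
t: 16.38
tcp_pos: [0.5745, -0.0719, 0.0979]
eef_rot: [-0.348, 2.86, 0.042]
ft_force: [-0.7, -0.8, -1.9]
gripper_width: 0.0626
```

```bash
python3 - <<'E'
from h import *
o,M=st()
cv2.imwrite("pics/w14.png",read_camera("wrist")[:,:,::-1]); crop("pics/w14.png","pics/w14c.png",160,40,350,140,4)
cv2.imwrite("pics/s14.png",read_camera("side")[:,:,::-1]); crop("pics/s14.png","pics/s14c.png",220,120,340,210,6)
print(M.T@(tgt(0,.004)-o["tcp_pos"]))
E
```

```text
t 16.3833 tcp [ 0.5745 -0.0719  0.0979] yawy 1.8125776290467104 tilt z [ 0.2519  0.0596 -0.9659] F [-0.7346 -0.7565 -1.8722] T [-0.0673  0.368   0.0097] w 0.06264046179893512 q [-0.1771  0.0722 -0.4274  0.8301  0.1033 -0.4067]
[0.0059 0.0015 0.005 ]
```

View pics/w14c.png

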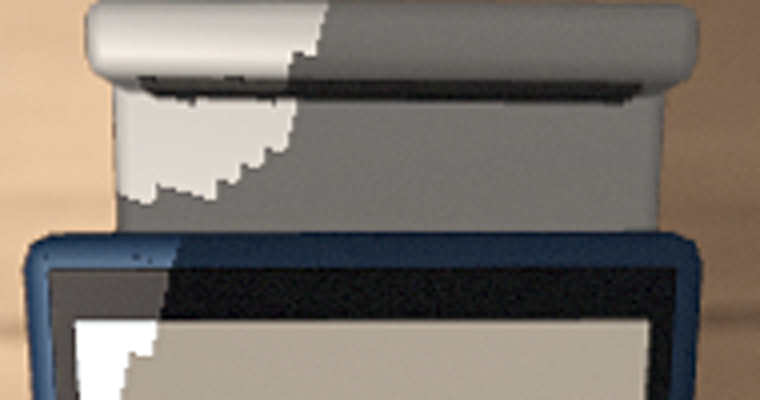

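View pics/s14c.png

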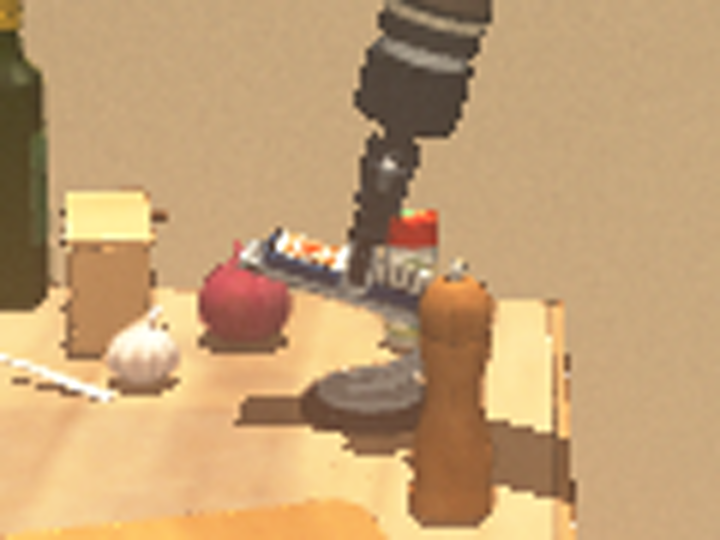

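```bash
python3 - <<'E'
from h import *
o,M=st(); w=camera_info("wrist")
ci={"R":w["R"]@M,"t":w["R"]@o["tcp_pos"]+w["t"],"mtx":w["mtx"]}
for p in [(182,60),(334,60),(258,60)]: print(p,[ray(ci,*p,z) for z in(-.0106,-.008)])
for p in [(189,80),(325,80)]: print(p,ray(ci,*p,.0025))
E
```

```text
t 16.4833 tcp [ 0.5745 -0.0719  0.098 ] yawy 1.8125393431931605 tilt z [ 0.2522  0.0595 -0.9659] F [-0.8787 -0.2672 -1.4277] T [-0.1094  0.3074 -0.0807] w 0.06270649200828524 q [-0.1772  0.0719 -0.4274  0.8302  0.1032 -0.4067]
(182, 60) [array([ 0.081 , -0.0256, -0.0106]), array([ 0.0812, -0.0261, -0.008 ])]
(334, 60) [array([ 0.081 ,  0.0299, -0.0106]), array([ 0.0812,  0.0305, -0.008 ])]
(258, 60) [array([ 0.081 ,  0.0021, -0.0106]), array([ 0.0812,  0.0022, -0.008 ])]
(189, 80) [ 0.0744 -0.0257  0.0025]
(325, 80) [0.0744 0.0298 0.0025]
```

Request:
drive_tool:
  steps:
    - {"dx": 0.005, "dy": 0.002, "dz": 0, "ax": 0, "ay": 0, "az": 0, "claw": 0.6}
    - {"dx": 0.003, "dy": 0, "dz": 0.002, "ax": 0, "ay": 0, "az": 0, "claw": 0.6}
    - {"dx": 0, "dy": 0, "dz": 0.002, "ax": 0, "ay": 0, "az": 0, "claw": 0.6}
    - {"dx": 0, "dy": 0, "dz": 0.001, "ax": 0, "ay": 0, "az": 0, "claw": 0.6}
    - {"dx": 0, "dy": 0, "dz": 0, "ax": 0, "ay": 0, "az": 0, "claw": 0.6}
    - {"dx": 0, "dy": 0, "dz": 0, "ax": 0, "ay": 0, "az": 0, "claw": 0.6}
    - {"dx": 0, "dy": 0, "dz": 0, "ax": 0, "ay": 0, "az": 0, "claw": 0.6}
    - {"dx": 0, "dy": 0, "dz": 0, "ax": 0, "ay": 0, "az": 0, "claw": 0.6}

```text
t: 17.15
tcp_pos: [0.5682, -0.0716, 0.0929]
eef_rot: [-0.348, 2.855, 0.04]
ft_force: [-0.7, -0.2, -0.6]
gripper_width: 0.0623
```

```bash
python3 - <<'E'
from h import *
o,M=st()
cv2.imwrite("pics/w15.png",read_camera("wrist")[:,:,::-1]); crop("pics/w15.png","pics/w15c.png",160,40,350,140,4)
cv2.imwrite("pics/s15.png",read_camera("side")[:,:,::-1]); crop("pics/s15.png","pics/s15c.png",240,140,310,195,10)
print(M.T@(tgt(0,.004)-o["tcp_pos"]))
E
```

```text
t 17.15 tcp [ 0.5682 -0.0716  0.0929] yawy 1.8126175444414543 tilt z [ 0.2569  0.0591 -0.9646] F [-0.6951 -0.1518 -0.5597] T [-0.063   0.185   0.0339] w 0.062281996804303894 q [-0.179   0.0602 -0.4531  0.8114  0.104  -0.4085]
[-0.0012 -0.0002  0.0018]
```

View pics/w15c.png

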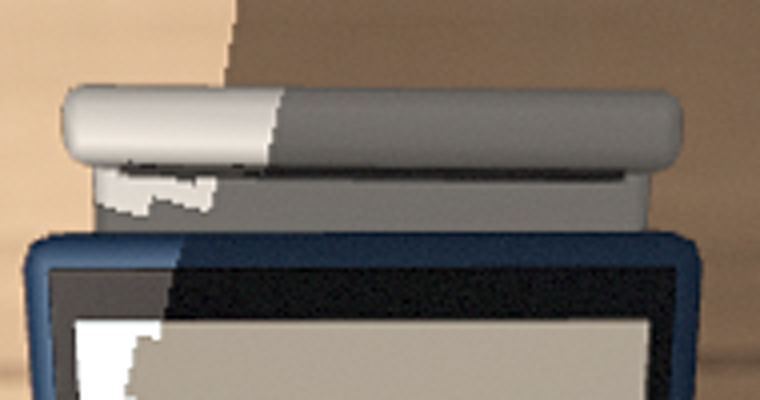

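View pics/s15c.png

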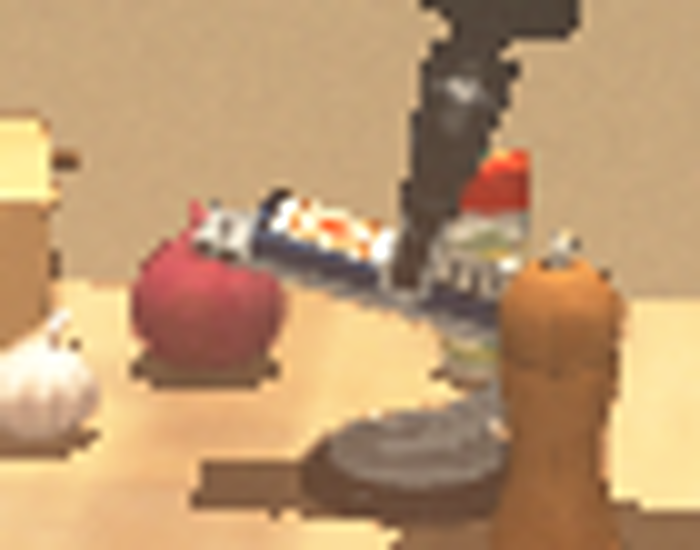

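Request:
drive_tool:
  steps:
    - {"dx": 0.001, "dy": 0.001, "dz": 0.001, "ax": 0, "ay": 0, "az": 0, "claw": 0.6}
    - {"dx": 0, "dy": 0, "dz": 0.001, "ax": 0, "ay": 0, "az": 0, "claw": 0.6}
    - {"dx": 0, "dy": 0, "dz": 0, "ax": 0, "ay": 0, "az": 0, "claw": 0.6}
    - {"dx": 0, "dy": 0, "dz": 0, "ax": 0, "ay": 0, "az": 0, "claw": 0.6}
    - {"dx": 0, "dy": 0, "dz": 0, "ax": 0, "ay": 0, "az": 0, "claw": 0.6}
    - {"dx": 0, "dy": 0, "dz": 0, "ax": 0, "ay": 0, "az": 0, "claw": 0.6}
    - {"dx": 0, "dy": 0, "dz": 0, "ax": 0, "ay": 0, "az": 0, "claw": 0.6}
    - {"dx": 0, "dy": 0, "dz": 0, "ax": 0, "ay": 0, "az": 0, "claw": 0.6}

```text
t: 17.92
tcp_pos: [0.5685, -0.0713, 0.0918]
eef_rot: [-0.347, 2.853, 0.038]
ft_force: [0.1, 0.2, 1.2]
gripper_width: 0.0628
```

```bash
python3 - <<'E'
from h import *
o,M=st()
print(M.T@(tgt(0,.004)-o["tcp_pos"]))
E
```

```text
t 17.9167 tcp [ 0.5685 -0.0713  0.0918] yawy 1.812172242880928 tilt z [ 0.259   0.0576 -0.9642] F [0.0832 0.1828 1.2276] T [-0.1613  0.3754 -0.0337] w 0.06280886855858504 q [-0.1775  0.0595 -0.4569  0.8058  0.1026 -0.4069]
[-0.0011 -0.0005  0.0006]
```

Request:
drive_tool:
  steps:
    - {"dx": 0, "dy": 0, "dz": 0, "ax": 0, "ay": 0, "az": 0, "claw": 0.8}
    - {"dx": 0, "dy": 0, "dz": 0, "ax": 0, "ay": 0, "az": 0, "claw": 0.9}
    - {"dx": 0, "dy": 0, "dz": 0, "ax": 0, "ay": 0, "az": 0, "claw": 1}
    - {"dx": 0, "dy": 0, "dz": 0, "ax": 0, "ay": 0, "az": 0, "claw": 1}
    - {"dx": 0, "dy": 0, "dz": -0.015, "ax": 0, "ay": 0, "az": 0, "claw": 1}
    - {"dx": 0, "dy": 0, "dz": -0.03, "ax": 0, "ay": 0, "az": 0, "claw": 1}
    - {"dx": 0, "dy": 0, "dz": -0.035, "ax": 0, "ay": 0, "az": 0, "claw": 1}
    - {"dx": 0, "dy": 0, "dz": -0.03, "ax": 0, "ay": 0, "az": 0, "claw": 1}

```text
t: 18.58
tcp_pos: [0.5351, -0.0762, 0.1913]
eef_rot: [-0.35, 2.869, 0.047]
ft_force: [0.7, -0.3, -0.3]
gripper_width: 0.0855
```

```bash
python3 - <<'E'
from h import *
w=camera_info("wrist"); np.save("w16.npy",w,allow_pickle=True)
cv2.imwrite("pics/w16.png",read_camera("wrist")[:,:,::-1]); 
cv2.imwrite("pics/s16.png",read_camera("side")[:,:,::-1]); crop("pics/s16.png","pics/s16c.png",240,140,310,195,10)
st()
E
```

```text
t 18.6833 tcp [ 0.5377 -0.0769  0.196 ] yawy 1.8130295647264685 tilt z [ 0.2516  0.0602 -0.966 ] F [ 0.6203 -0.0145  0.7637] T [-0.1014  0.2162 -0.0227] w 0.08548654102528286 q [-0.2016 -0.0332 -0.3155  1.0505  0.1096 -0.431 ]
```

View pics/w16.png

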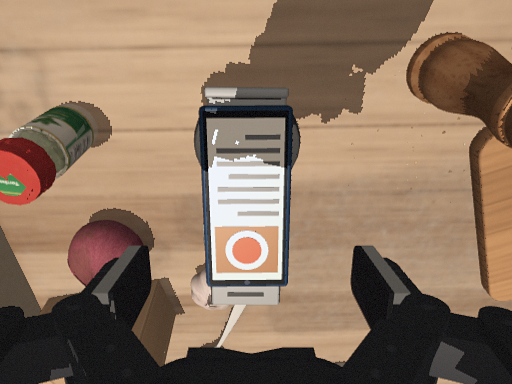

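View pics/s16c.png

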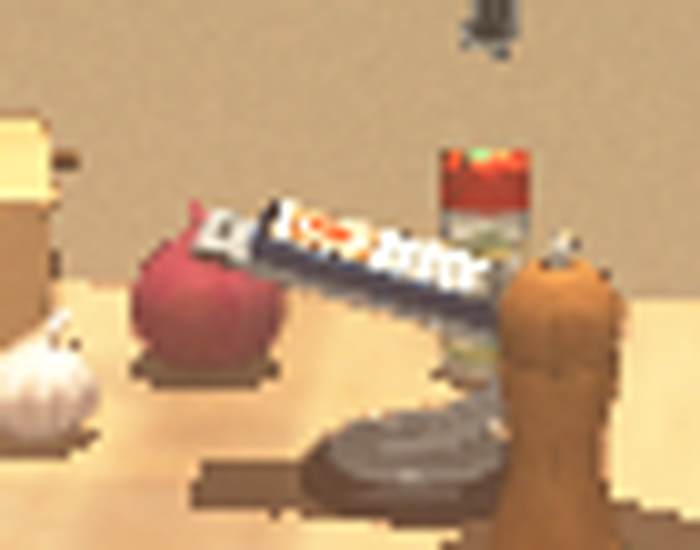

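```bash
python3 - <<'E'
from h import *
w=np.load("w16.npy",allow_pickle=True).item()
A,B=ray(w,212.5,304,.1165),ray(w,280.5,304,.1165); print("tab end",A,B,(A+B)/2,np.linalg.norm(A-B))
L=.255;u=np.array([np.cos(.236),np.sin(.236)]); print("exp end", np.array([.5623,-.0733])+u*(-.060+.166*np.cos(L)-.016*np.sin(L)), .06+.166*np.sin(L)+.016*np.cos(L))
# phone top-face corners: heights rest z=12mm
f=lambda x,z: .06+(x+.0695)*np.sin(L)+(.016+z)*np.cos(L)
t1=(ray(w,206,284,f(.072,.012))+ray(w,289,285,f(.072,.012)))/2
b1=(ray(w,201,107,f(-.066,.012))+ray(w,292,107,f(-.066,.012)))/2
for n,p in(("top",t1),("bot",b1)):
    d=p[:2]-[.5623,-.0733]; h=np.array([d@u,d@[-u[1],u[0]],p[2]-.06]); 
    hx=h[0]+.06; print(n,p,"rest x",hx*np.cos(L)+h[2]*np.sin(L)-.0695,"y",h[1],"z",-hx*np.sin(L)+h[2]*np.cos(L)-.016)
print("yaw phone",np.arctan2(*(t1-b1)[[1,0]]))
plan([.6506,-.052,.16],R=RY(1.812))
E
```

```text
tab end [ 0.6635 -0.0775  0.1165] [ 0.6498 -0.0222  0.1165] [ 0.6566 -0.0498  0.1165] 0.05696766524619611
exp end [ 0.6562 -0.0507] 0.11735535056432396
top [ 0.6279 -0.0559  0.1228] rest x 0.07001660960960723 y 0.0015916241310257716 z 0.012517019837101628
bot [ 0.5021 -0.0875  0.088 ] rest x -0.06424955972868356 y 0.00028430142230796013 z 0.01154370438199364
yaw phone 0.2460808853647724
from [ 0.5377 -0.0769  0.196 ] q6 [-0.2016 -0.0332 -0.3155  1.0505  0.1096 -0.431 ] N 4 rv [-0.0018  0.2616  0.0013]
[-0.026, -0.001, 0.016, -0.0, 0.065, 0.0]
[-0.027, -0.001, 0.014, -0.0, 0.065, 0.0]
[-0.027, -0.001, 0.013, -0.0, 0.065, 0.0]
[-0.028, -0.001, 0.011, -0.0, 0.065, 0.0]
```

Request:
drive_tool:
  steps:
    - {"dx": -0.026, "dy": -0.001, "dz": 0.01, "ax": 0, "ay": 0.065, "az": 0, "claw": 1}
    - {"dx": -0.027, "dy": -0.001, "dz": 0.01, "ax": 0, "ay": 0.065, "az": 0, "claw": 1}
    - {"dx": -0.027, "dy": -0.001, "dz": 0.011, "ax": 0, "ay": 0.065, "az": 0, "claw": 1}
    - {"dx": -0.028, "dy": -0.001, "dz": 0.011, "ax": 0, "ay": 0.065, "az": 0, "claw": 1}
    - {"dx": 0, "dy": 0, "dz": 0, "ax": 0, "ay": 0, "az": 0, "claw": 1}
    - {"dx": 0, "dy": 0, "dz": 0, "ax": 0, "ay": 0, "az": 0, "claw": 1}
    - {"dx": 0, "dy": 0, "dz": 0, "ax": 0, "ay": 0, "az": 0, "claw": 1}
    - {"dx": 0, "dy": 0, "dz": 0, "ax": 0, "ay": 0, "az": 0, "claw": 1}

```text
t: 19.35
tcp_pos: [0.6467, -0.0522, 0.1537]
eef_rot: [0.373, -3.091, -0.0]
ft_force: [-0.7, -0.1, 0.7]
gripper_width: 0.0852
```

```bash
python3 - <<'E'
from h import *
o,M=st()
w=camera_info("wrist"); np.save("w17.npy",w,allow_pickle=True)
cv2.imwrite("pics/w17.png",read_camera("wrist")[:,:,::-1]); 
plan([.6506,-.052,.09],R=RY(1.812))
E
```

```text
t 19.35 tcp [ 0.6467 -0.0522  0.1537] yawy 1.8109104899595467 tilt z [-0.0285 -0.0032 -0.9996] F [-0.7492 -0.1109  0.6922] T [ 0.0127 -0.0812 -0.0294] w 0.08517995694217254 q [-0.0781  0.395   0.14    1.3438 -0.0054 -0.3182]
from [ 0.6463 -0.0523  0.1541] q6 [-0.0783  0.3939  0.1392  1.3439 -0.0054 -0.3181] N 2 rv [ 0.0036 -0.0281 -0.0013]
[-0.003, -0.0, 0.032, 0.002, -0.014, -0.001]
[-0.003, -0.0, 0.032, 0.002, -0.014, -0.001]
```

View pics/w17.png

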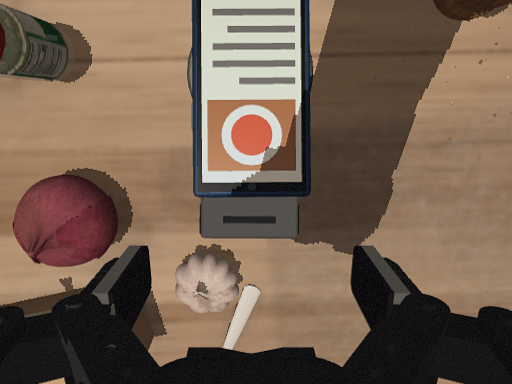

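Request:
drive_tool:
  steps:
    - {"dx": -0.004, "dy": 0, "dz": 0.022, "ax": 0.002, "ay": -0.014, "az": 0, "claw": 1}
    - {"dx": -0.002, "dy": 0, "dz": 0.022, "ax": 0.002, "ay": -0.014, "az": 0, "claw": 1}
    - {"dx": 0, "dy": 0, "dz": 0.014, "ax": 0, "ay": 0, "az": 0, "claw": 1}
    - {"dx": 0, "dy": 0, "dz": 0.008, "ax": 0, "ay": 0, "az": 0, "claw": 1}
    - {"dx": 0, "dy": 0, "dz": 0, "ax": 0, "ay": 0, "az": 0, "claw": 1}
    - {"dx": 0, "dy": 0, "dz": 0, "ax": 0, "ay": 0, "az": 0, "claw": 1}
    - {"dx": 0, "dy": 0, "dz": 0, "ax": 0, "ay": 0, "az": 0, "claw": 1}
    - {"dx": 0, "dy": 0, "dz": 0, "ax": 0, "ay": 0, "az": 0, "claw": 1}

```text
t: 20.07
tcp_pos: [0.6481, -0.0538, 0.1037]
eef_rot: [-0.366, 3.093, -0.008]
ft_force: [-1.3, 1.1, 0.3]
gripper_width: 0.0855
```

```bash
python3 - <<'E'
from h import *
o,M=st()
w=camera_info("wrist"); np.save("w18.npy",w,allow_pickle=True)
cv2.imwrite("pics/w18.png",read_camera("wrist")[:,:,::-1]); 
plan([.6506,-.052,.09],R=RY(1.812))
E
```

```text
t 20.0667 tcp [ 0.6481 -0.0538  0.1037] yawy 1.8062228709233783 tilt z [ 0.027  -0.0021 -0.9996] F [-1.3463  1.0948  0.2729] T [0.0053 0.0487 0.035 ] w 0.08552420315230407 q [-0.0829  0.3647 -0.0138  1.1652  0.0002 -0.3184]
from [ 0.6484 -0.0538  0.1039] q6 [-0.0828  0.3647 -0.0132  1.1651  0.0002 -0.3184] N 1 rv [-0.0086  0.0263 -0.0056]
[-0.002, 0.001, 0.014, -0.009, 0.026, -0.006]
```

View pics/w18.png

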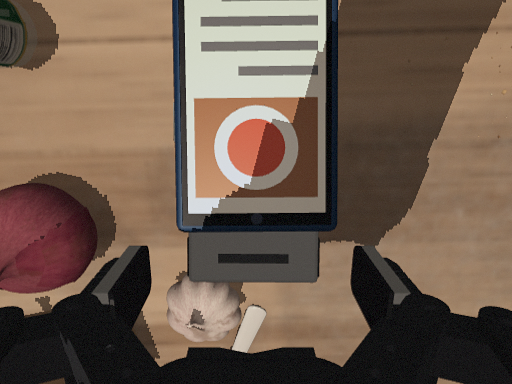

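Request:
drive_tool:
  steps:
    - {"dx": -0.003, "dy": 0.001, "dz": 0.008, "ax": -0.005, "ay": 0.02, "az": 0, "claw": 1}
    - {"dx": 0, "dy": 0, "dz": 0.006, "ax": 0, "ay": 0, "az": 0, "claw": 1}
    - {"dx": 0, "dy": 0, "dz": 0, "ax": 0, "ay": 0, "az": 0, "claw": 1}
    - {"dx": 0, "dy": 0, "dz": 0, "ax": 0, "ay": 0, "az": 0, "claw": 0.5}
    - {"dx": 0, "dy": 0, "dz": 0, "ax": 0, "ay": 0, "az": 0, "claw": 0.5}
    - {"dx": 0, "dy": 0, "dz": 0, "ax": 0, "ay": 0, "az": 0, "claw": 0.5}
    - {"dx": 0, "dy": 0, "dz": 0, "ax": 0, "ay": 0, "az": 0, "claw": 0.5}
    - {"dx": 0, "dy": 0, "dz": 0, "ax": 0, "ay": 0, "az": 0, "claw": 0.5}
  force: 40

```text
t: 20.78
tcp_pos: [0.6532, -0.0517, 0.0894]
eef_rot: [-0.369, 3.114, -0.004]
ft_force: [-0.7, 0.4, -0.7]
gripper_width: 0.055
```

```bash
python3 - <<'E'
from h import *
o,M=st()
w=camera_info("wrist"); np.save("w19.npy",w,allow_pickle=True)
cv2.imwrite("pics/w19.png",read_camera("wrist")[:,:,::-1]); 
E
```

```text
t 20.7833 tcp [ 0.6532 -0.0517  0.0894] yawy 1.806588922948104 tilt z [ 0.0063 -0.0019 -1.    ] F [-0.7073  0.4094 -0.746 ] T [-0.0587  0.0151 -0.0136] w 0.05501042260026259 q [-0.0784  0.3967  0.0007  1.1683 -0.0014 -0.3142]
```

View pics/w19.png

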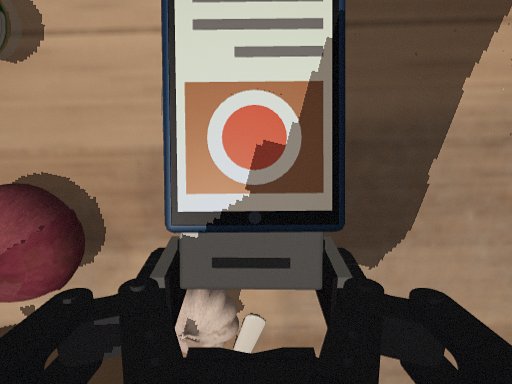

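Request:
drive_tool:
  steps:
    - {"dx": 0.001, "dy": 0, "dz": -0.006, "ax": 0, "ay": -0.04, "az": 0, "claw": 0.5}
    - {"dx": 0.0028, "dy": 0, "dz": -0.0122, "ax": 0, "ay": -0.08, "az": 0, "claw": 0.5}
    - {"dx": 0.0028, "dy": 0, "dz": -0.0122, "ax": 0, "ay": -0.08, "az": 0, "claw": 0.5}
    - {"dx": 0.0028, "dy": 0, "dz": -0.0122, "ax": 0, "ay": -0.08, "az": 0, "claw": 0.5}
    - {"dx": 0, "dy": 0, "dz": 0, "ax": 0, "ay": 0, "az": 0, "claw": 0.5}
    - {"dx": 0, "dy": 0, "dz": 0, "ax": 0, "ay": 0, "az": 0, "claw": 0.5}
    - {"dx": 0, "dy": 0, "dz": 0, "ax": 0, "ay": 0, "az": 0, "claw": 0.5}
    - {"dx": 0, "dy": 0, "dz": 0, "ax": 0, "ay": 0, "az": 0, "claw": 0.5}

```text
t: 21.5
tcp_pos: [0.6408, -0.0543, 0.129]
eef_rot: [-0.339, 2.83, 0.044]
ft_force: [-2.0, 0.5, 2.3]
gripper_width: 0.0549
```

```bash
cat >> h.py <<'E'
def lean():
    o,M=st(); yaw=.24; u=np.array([np.cos(yaw),np.sin(yaw),0]); zt=M[:,2]
    G=o["tcp_pos"]-.022*zt; d=G-np.array([.5623,-.0733,.06]); hx=d@u+.06
    print("tool lean",np.arctan2(zt@u,-zt[2]),"G radius",np.hypot(hx,d[2]),"lean",np.arctan2(d[2],hx)-.0745,"lat",d@[-u[1],u[0],0],"bearing",np.arctan2(d[1]-0,d[0]))
    # next tool-frame hinge vector
    H=np.array([.5623,-.0733,.06])-.06*u; r=M.T@(o["tcp_pos"]-H); print("r tool",r)
    return o,M,r
E
python3 - <<'E'
from h import *
lean()
cv2.imwrite("pics/w20.png",read_camera("wrist")[:,:,::-1]); 
cv2.imwrite("pics/s20.png",read_camera("side")[:,:,::-1]); crop("pics/s20.png","pics/s20c.png",220,100,330,195,7)
E
```

```text
t 21.5 tcp [ 0.6408 -0.0543  0.129 ] yawy 1.8087591784349824 tilt z [ 0.2815  0.0642 -0.9574] F [-2.0349  0.502   2.2531] T [-0.077   0.6425  0.0676] w 0.054949890927258535 q [-0.1307  0.1481 -0.2792  0.868   0.1005 -0.3553]
tool lean 0.2928280943537861 G radius 0.16179367608590592 lean 0.5160921443875274 lat -0.00011910819302754158 bearing 0.2383988183883818
r tool [-0.1547 -0.0002 -0.0255]
```

View pics/w20.png

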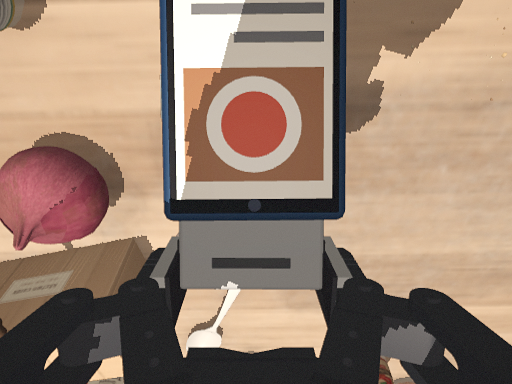

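View pics/s20c.png

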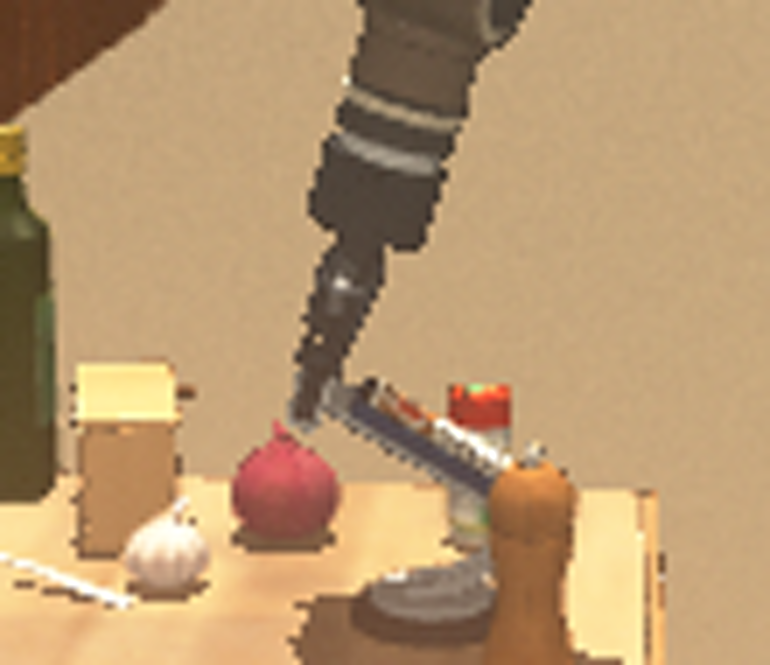

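Request:
drive_tool:
  steps:
    - {"dx": 0.0015, "dy": 0, "dz": -0.007, "ax": 0, "ay": -0.045, "az": 0, "claw": 0.5}
    - {"dx": 0.0025, "dy": 0, "dz": -0.0123, "ax": 0, "ay": -0.08, "az": 0, "claw": 0.5}
    - {"dx": 0.0025, "dy": 0, "dz": -0.0123, "ax": 0, "ay": -0.08, "az": 0, "claw": 0.5}
    - {"dx": 0.0025, "dy": 0, "dz": -0.0123, "ax": 0, "ay": -0.08, "az": 0, "claw": 0.5}
    - {"dx": 0.0025, "dy": 0, "dz": -0.0123, "ax": 0, "ay": -0.08, "az": 0, "claw": 0.5}
    - {"dx": 0, "dy": 0, "dz": 0, "ax": 0, "ay": 0, "az": 0, "claw": 0.5}
    - {"dx": 0, "dy": 0, "dz": 0, "ax": 0, "ay": 0, "az": 0, "claw": 0.5}
    - {"dx": 0, "dy": 0, "dz": 0, "ax": 0, "ay": 0, "az": 0, "claw": 0.5}

```text
t: 22.27
tcp_pos: [0.6124, -0.0609, 0.171]
eef_rot: [-0.301, 2.464, 0.101]
ft_force: [-2.5, 0.8, 2.5]
gripper_width: 0.055
```

```bash
python3 - <<'E'
from h import *
lean()
cv2.imwrite("pics/w21.png",read_camera("wrist")[:,:,::-1]); 
cv2.imwrite("pics/s21.png",read_camera("side")[:,:,::-1]); crop("pics/s21.png","pics/s21c.png",220,100,330,195,7)
E
```

```text
t 22.2667 tcp [ 0.6124 -0.0609  0.171 ] yawy 1.8132161802455036 tilt z [ 0.597   0.1465 -0.7887] F [-2.4795  0.8046  2.4871] T [-0.0427  0.8178  0.2086] w 0.054980531798060395 q [-0.2345 -0.1343 -0.6291  0.4699  0.2851 -0.3877]
tool lean 0.6620723152199345 G radius 0.1615000467601309 lean 0.8437691007627873 lat 0.0001720154707633842 bearing 0.24451929001456651
r tool [-0.1562 -0.0002 -0.0189]
```

View pics/w21.png

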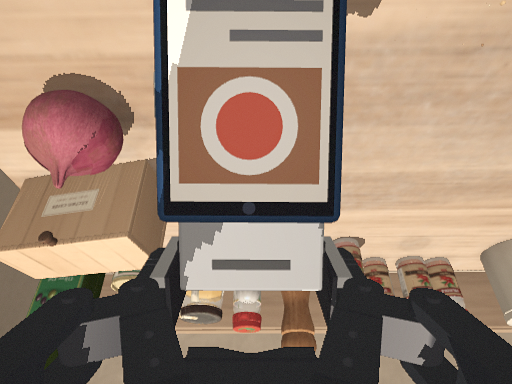

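View pics/s21c.png

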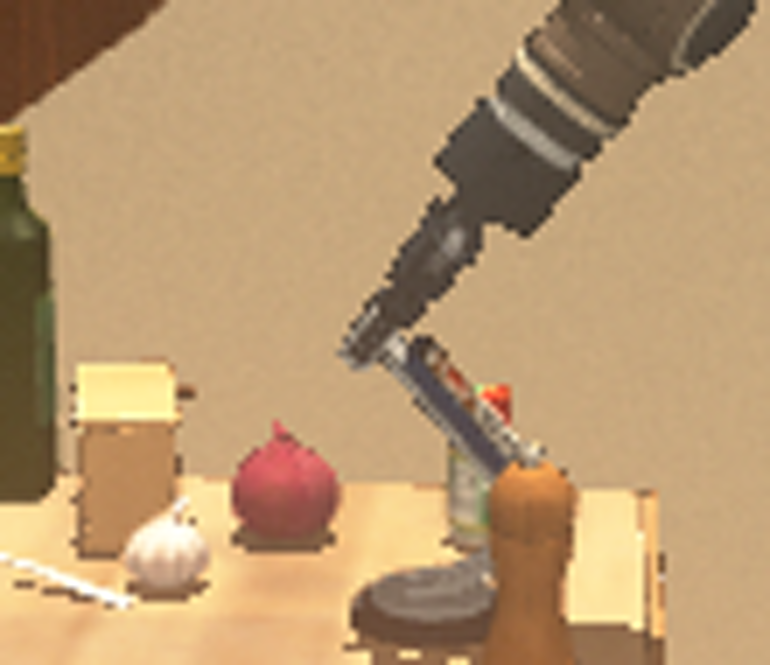

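Request:
drive_tool:
  steps:
    - {"dx": 0.0012, "dy": 0, "dz": -0.006, "ax": 0, "ay": -0.03, "az": 0, "claw": 0.5}
    - {"dx": 0.0024, "dy": 0, "dz": -0.0124, "ax": 0, "ay": -0.065, "az": 0, "claw": 0.5}
    - {"dx": 0.0024, "dy": 0, "dz": -0.0124, "ax": 0, "ay": -0.065, "az": 0, "claw": 0.5}
    - {"dx": 0.0024, "dy": 0, "dz": -0.0124, "ax": 0, "ay": -0.065, "az": 0, "claw": 0.5}
    - {"dx": 0, "dy": 0, "dz": 0, "ax": 0, "ay": 0, "az": 0, "claw": 0.5}
    - {"dx": 0, "dy": 0, "dz": 0, "ax": 0, "ay": 0, "az": 0, "claw": 0.5}
    - {"dx": 0, "dy": 0, "dz": 0, "ax": 0, "ay": 0, "az": 0, "claw": 0.5}
    - {"dx": 0, "dy": 0, "dz": 0, "ax": 0, "ay": 0, "az": 0, "claw": 0.5}

```text
t: 23.03
tcp_pos: [0.5826, -0.0681, 0.1944]
eef_rot: [-0.279, 2.245, 0.134]
ft_force: [-3.9, 0.3, 1.3]
gripper_width: 0.0552
```

```bash
python3 - <<'E'
from h import *
lean()
cv2.imwrite("pics/w22.png",read_camera("wrist")[:,:,::-1]); 
cv2.imwrite("pics/s22.png",read_camera("side")[:,:,::-1]); crop("pics/s22.png","pics/s22c.png",220,100,330,195,7)
E
```

```text
t 23.0333 tcp [ 0.5826 -0.0681  0.1944] yawy 1.8187349836777544 tilt z [ 0.7485  0.1904 -0.6353] F [-3.8915  0.3318  1.3381] T [-0.2905  0.7681  0.1894] w 0.0551708252258659 q [-0.3315 -0.2863 -0.8343  0.2293  0.4374 -0.3931]
tool lean 0.8824002118774285 G radius 0.1615485794944702 lean 1.0894206434583116 lat 4.4269472702966714e-05 bearing 0.2512595520542352
r tool [-0.1552 -0.0003 -0.0229]
```

View pics/s22c.png

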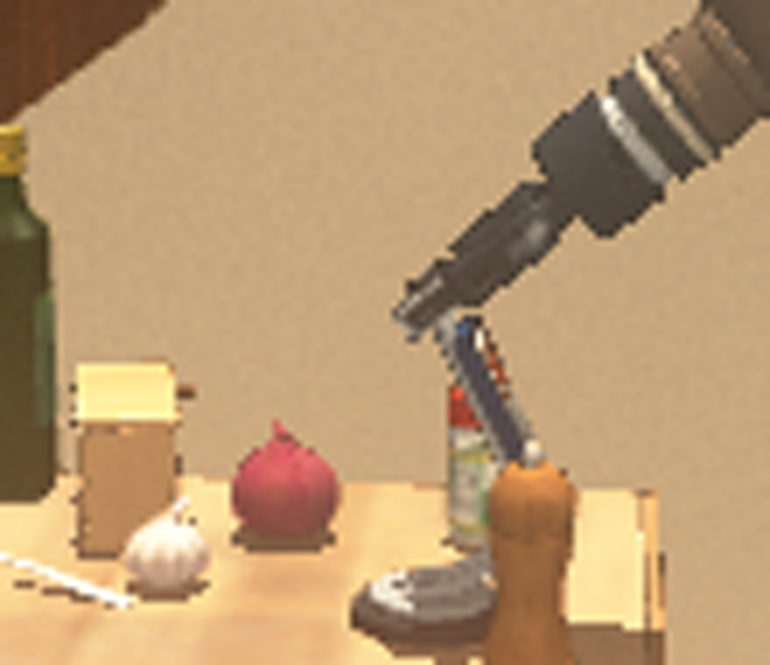

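Request:
drive_tool:
  steps:
    - {"dx": 0.0008, "dy": 0, "dz": -0.005, "ax": 0, "ay": -0.02, "az": 0, "claw": 0.5}
    - {"dx": 0, "dy": 0, "dz": 0, "ax": 0, "ay": 0, "az": 0, "claw": 0.5}
    - {"dx": 0, "dy": 0, "dz": 0, "ax": 0, "ay": 0, "az": 0, "claw": 0.5}
    - {"dx": 0, "dy": 0, "dz": 0, "ax": 0, "ay": 0, "az": 0, "claw": 0.5}
    - {"dx": 0, "dy": 0, "dz": 0, "ax": 0, "ay": 0, "az": 0, "claw": 0.7}
    - {"dx": 0, "dy": 0, "dz": 0, "ax": 0, "ay": 0, "az": 0, "claw": 0.85}
    - {"dx": 0, "dy": 0, "dz": 0, "ax": 0, "ay": 0, "az": 0, "claw": 1}
    - {"dx": 0, "dy": 0, "dz": 0, "ax": 0, "ay": 0, "az": 0, "claw": 1}

```text
t: 23.8
tcp_pos: [0.5789, -0.0696, 0.1957]
eef_rot: [-0.275, 2.227, 0.136]
ft_force: [-0.2, 0.2, -0.7]
gripper_width: 0.0855
```

```bash
python3 - <<'E'
from h import *
lean()
w=camera_info("wrist"); np.save("w23.npy",w,allow_pickle=True)
cv2.imwrite("pics/w23.png",read_camera("wrist")[:,:,::-1]); 
E
```

```text
t 23.8 tcp [ 0.5789 -0.0696  0.1957] yawy 1.8177846141926468 tilt z [ 0.7598  0.1931 -0.6208] F [-0.1816  0.217  -0.7322] T [-0.1501  0.7001 -0.0457] w 0.08554654848163139 q [-0.3432 -0.2989 -0.853   0.2079  0.4528 -0.3926]
tool lean 0.9010144075152015 G radius 0.1608903033191205 lean 1.115701452048965 lat -0.0005106261196815932 bearing -1.7598862131930033
r tool [-0.1542 -0.0006 -0.0239]
```

View pics/w23.png

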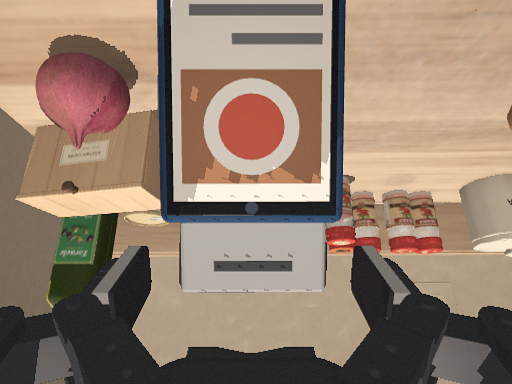

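Request:
drive_tool:
  steps:
    - {"dx": 0, "dy": 0, "dz": -0.01, "ax": 0, "ay": 0, "az": 0, "claw": 1}
    - {"dx": -0.002, "dy": 0, "dz": -0.02, "ax": 0, "ay": 0, "az": 0, "claw": 1}
    - {"dx": -0.004, "dy": 0, "dz": -0.03, "ax": 0, "ay": 0, "az": 0, "claw": 1}
    - {"dx": -0.004, "dy": 0, "dz": -0.03, "ax": 0, "ay": 0, "az": 0, "claw": 1}
    - {"dx": -0.004, "dy": 0, "dz": -0.03, "ax": 0, "ay": 0, "az": 0, "claw": 1}
    - {"dx": -0.004, "dy": 0, "dz": -0.03, "ax": 0, "ay": 0, "az": 0, "claw": 1}
    - {"dx": 0, "dy": 0, "dz": 0, "ax": 0, "ay": 0, "az": 0, "claw": 1}
    - {"dx": 0, "dy": 0, "dz": 0, "ax": 0, "ay": 0, "az": 0, "claw": 1}

```text
t: 24.52
tcp_pos: [0.4706, -0.0958, 0.3058]
eef_rot: [-0.275, 2.231, 0.137]
ft_force: [0.2, -0.7, -1.0]
gripper_width: 0.0852
```

```bash
python3 - <<'E'
from h import *
st()
w=camera_info("wrist"); np.save("w24.npy",w,allow_pickle=True)
cv2.imwrite("pics/w24.png",read_camera("wrist")[:,:,::-1]); crop("pics/w24.png","pics/w24c.png",150,20,350,270,2.4)
cv2.imwrite("pics/s24.png",read_camera("side")[:,:,::-1]); crop("pics/s24.png","pics/s24c.png",220,120,330,215,7)
cv2.imwrite("pics/t24.png",read_camera("top")[:,:,::-1]); crop("pics/t24.png","pics/t24c.png",290,80,440,230,3.85)
E
```

```text
t 24.5167 tcp [ 0.4706 -0.0958  0.3058] yawy 1.8181147150439996 tilt z [ 0.757   0.1935 -0.6241] F [ 0.1568 -0.7446 -1.0193] T [-0.2629  0.7251  0.0296] w 0.08515445974273962 q [-0.5546 -0.522  -0.701   0.6771  0.5982 -0.571 ]
```

View pics/w24.png

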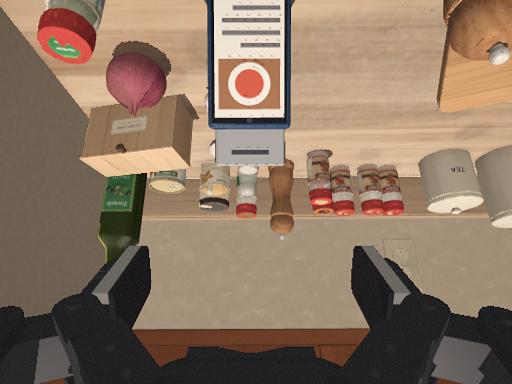

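View pics/s24c.png

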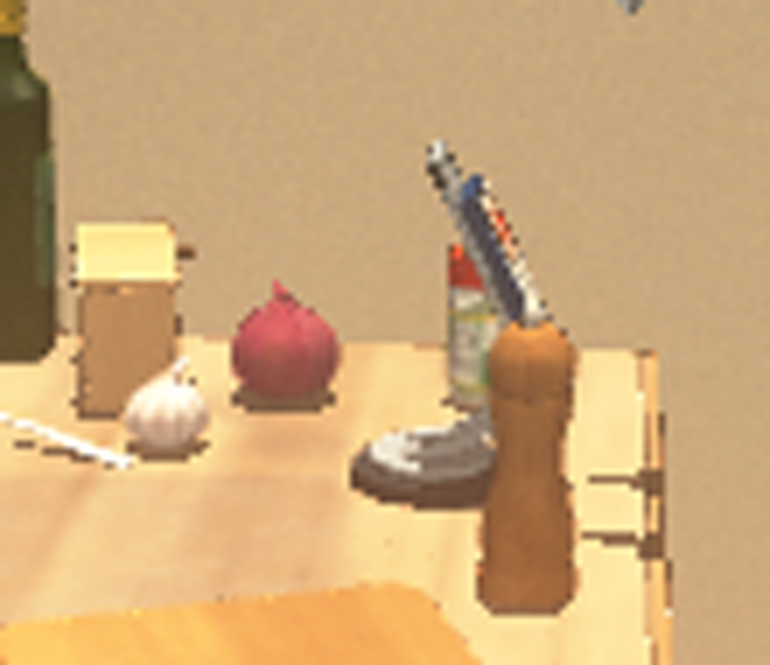

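View pics/t24c.png

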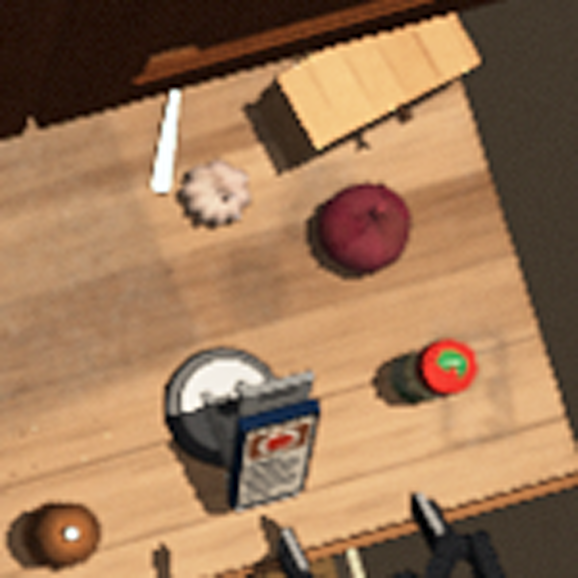

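```bash
python3 - <<'E'
from h import *
crop("pics/w24.png","pics/w24d.png",190,90,310,190,6)
crop("pics/t24.png","pics/t24d.png",335,165,385,215,12)
E
```

```text
(no output)
```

View pics/w24d.png

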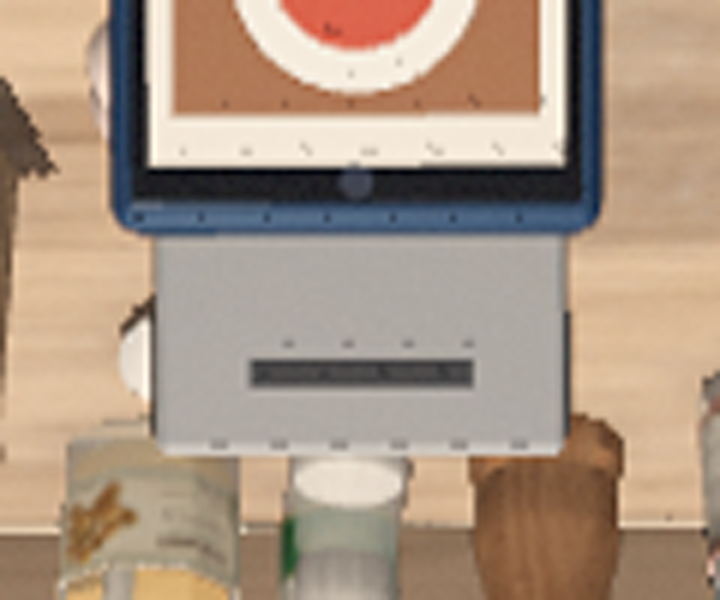

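View pics/t24d.png

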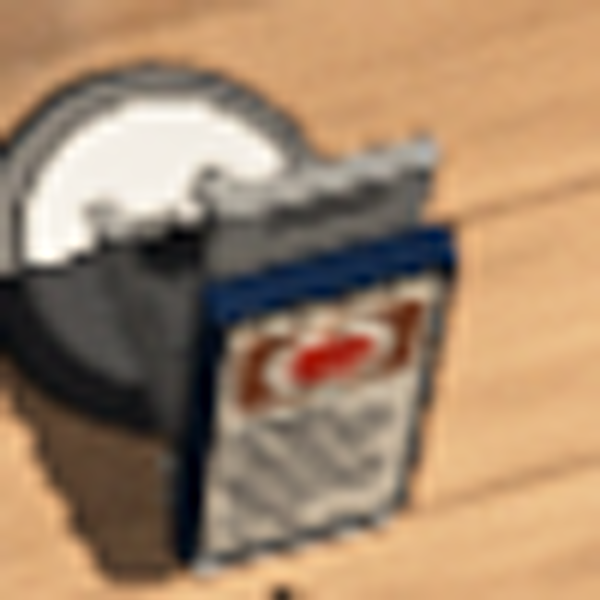

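```bash
python3 - <<'E'
from h import *
w=np.load("w24.npy",allow_pickle=True).item(); t=camera_info("top")
W=lambda u,v:(190+u/6,90+v/6); T=lambda u,v:(335+u/12,165+v/12)
m=tuple(np.mean([W(158,441),W(567,445)],0)); mt=T(320,181)
X=tri(w,m,t,mt); yaw=.24;u=np.array([np.cos(yaw),np.sin(yaw),0])
C=np.array([.5623,-.0733,.06])
def loc(X):
    d=X-C; return d@u+.06,d@[-u[1],u[0],0],d[2]
h,l,z=loc(X); print("tri",X,loc(X),"r",np.hypot(h,z),"lean",np.arctan2(z,h)-np.arctan2(.016,.166))
# ray∩ symmetric plane
def pl(ci,p):
    d=ci["R"].T@np.linalg.solve(ci["mtx"],[*p,1.]);c=-ci["R"].T@ci["t"];n=np.array([-u[1],u[0],0]);
    s=(C-c)@n/(d@n) if abs(d@n)>.05 else None; return s
for L in (1.05,1.09,1.134,1.18,1.22):
    f=lambda x,z:C-.06*u+(x*np.cos(L)-z*np.sin(L))*u+np.array([0,0,x*np.sin(L)+z*np.cos(L)])
    P=f(.166,.016);Y=np.array([-u[1],u[0],0])
    print(L,proj(w,P),proj(t,P),"phone top front",proj(w,f(.1385-.0015,.028)),proj(t,f(.137,.028)))
print("meas",m,mt,"phone top front",np.mean([W(128,203),W(588,200)],0),T(332,295))
p=[ray(w,*W(158,441),X[2]),ray(w,*W(567,445),X[2])]; print(np.linalg.norm(p[0]-p[1]),np.arctan2(*(p[1]-p[0])[[1,0]])-np.pi/2)
E
```

```text
tri [ 0.5612 -0.0737  0.2154] (np.float64(0.05885085253782195), np.float64(-0.0001417314213568461), np.float64(0.15540665760975095)) r 0.1661765689676581 lean 1.1127063361902811
1.05 [249.8181 165.604 ] [360.3307 176.9343] phone top front [249.9368 130.2364] [361.1901 185.8062]
1.09 [249.8722 165.1557] [361.103  178.9078] phone top front [249.9867 128.3506] [361.8073 187.5376]
1.134 [249.9345 164.2546] [361.9455 181.1372] phone top front [250.0435 125.8546] [362.4761 189.4779]
1.18 [250.0031 162.8204] [362.8161 183.5277] phone top front [250.1053 122.7461] [363.1621 191.5415]
1.22 [250.0656 161.1331] [363.5627 185.6513] phone top front [250.161  119.6051] [363.746  193.3608]
meas (np.float64(250.41666666666669), np.float64(163.83333333333334)) (361.6666666666667, 180.08333333333334) phone top front [249.6667 123.5833] (362.6666666666667, 189.58333333333334)
0.055526849143893206 0.2189651860623938
```

```bash
python3 - <<'E'
from h import *
print(order.job_done())
E
```

```text
the job is handed in; nothing more can be done
None
```

I handed the job in at about 24.5 s of the 67 s allowed. My last checks put everything within tolerance, though the interface gives no verdict.

- **Mill:** moved to about (0.45, 0.08), upright on the worktop. It is roughly 0.19 m from the swivel axis and 0.17 m to the side of the screen's line.
- **Stand and phone:** I turned the cradle by its tab to face the front edge, laid the phone in it top end up with the screen out, then tilted cradle and phone together.

| Last check | Measured | Allowed |
|---|---|---|
| Cradle lean | 1.11–1.12 rad (a single-view check gave about 1.15) | 1.047–1.222 rad |
| Cradle facing, off square to the edge | about 0.02 rad from the plate's line, 0.04 rad from the tab's end edge | 0.1 rad |
| Phone off centre (y) | about 1 mm or less | 9 mm |

- **Phone on the ledge:** its top end appears where it should with the foot end on the ledge. I could not see the ledge itself in the last pictures.
- **Other items:** the onion, garlic and spice jar looked unmoved in the last top view. I did not re-measure the lemon, but I never worked near it. The arm was clear of everything.

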